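# Pack the cookie-gift caddy

### The arm

A 7-joint arm with a two-finger parallel gripper is mounted at the origin on the work surface. World frame = base frame: x ahead of the robot, y to its left, z up, the work surface at z = 0. Lengths are in m, angles in rad, forces in N, time in s.
With the tool pointing down it reaches from about 0.4 to 0.875 m from the base axis. Payload 6.5 kg.
Tool frame: the origin (TCP) lies at the very end of the fingers, on their centre line; the grasp point (between the pads) lies bot.pinch_z behind it (bot.pinch_z is the distance from the TCP to the grasp point, in m); z points along the fingers, y is the line along which they close (so a half turn about z gives the same grasp; the last joint's range is limited). The gripper opens to 88 mm and grips with 3 to 60 N. Pads are 18 mm wide; open, the fingers measure 123 mm over their backs; the gripper's body (75 mm by 187 mm) begins 45 mm behind the grasp point.
Start: joints at [-1.378, 0.536, -0.004, 1.538, 0.003, 1.067, -0.071], TCP at [0.166, 0.628, 0.239] pointing down, gripper open.
Joint ranges: [-2.7, 2.7], [-0.37, 2.16], [-1.27, 1.26], [0.24, 2.4], [-1.31, 4.45], [0.19, 1.91], [-2.76, 2.76]. Speed limits (rad/s): [2.39, 2.39, 3.14, 3.14, 3.14, 3.14, 3.14].

### API

Orientations are given as a unit quaternion [w, x, y, z].
In Python, from bench import status, viewer, bot gives the robot as it stands.
- The arm moves only by the tool drive_tool, never from a script. Its argument "increments" is a list of rows, each a list of 5 numbers: the closure, from -1 (fully open) to 1 (shut), then the shift along the tool's x, y, z in mm, then the turn about the tool's z in degrees. A call has exactly 8 rows; each row shifts and turns the commanded pose from where the row before left it, along the tool's axes as they then stand; what a row does not reach is not made up. A row lasts 1/10 s, in which the tool goes at most 50 mm and 8.59 degrees, less where a joint would pass 70% of its speed; a pose out of reach is approached as far as the arm can. A call with a gripper value outside its range is refused whole. The fingers move at their own pace and stop on an object; "squeeze" is the grip in N (left out, the last holds). Time passes only in rows, so rows that do not move let the fingers close, or fill a call up. It gives the time, the measured TCP pose, the force, the opening and the grip force at its end, in the units of the state.
- status.get_obs(): the state, without advancing time (a new reading comes with each control period).
- viewer.grab_frame(name): name is "side" or "top"; returns (picture, depth): 384x512x3 uint8, red, green, blue; 384x512 float32, m along the optical axis (not along the pixel's ray), 0 where there is no reading.
- viewer.camera_params(name): a dict with "K" (3x3 intrinsics, pixels), "dist_coeffs" ([k1, k2, p1, p2, k3] as OpenCV has them; the pictures are not rectified), "view" (4x4, takes a point from world to camera coordinates). Camera axes: x right, y down, z forward; pixel columns grow to the right and rows downward; lengths in m; the calibration is good to about 2 mm. A picture is of the moment at which its call begins. camera_params takes no time and is no camera call.
- bot.job_done(): hands the job in; it is judged then, once.
The state is a dict: "time": time; "joints": joint angles; "qvel": joint speeds; "tau": joint torques, N m; "ee_pos": TCP position; "tcp_rot": TCP orientation; "wrist_force": force on the tool from outside, world axes, zero at the start; "ft_torque": the same for the moment, N m; "grip_width": finger opening in m; "grip_force": force on a finger pad.
Only numpy, scipy, OpenCV 4.12 (cv2) and the standard library are available. Lean on these libraries where they do the work, as an engineer would, in place of code of your own. Each camera call takes 0.05 s, during which the arm holds its last target. There are 200 camera calls.

### The job

Pack the wooden caddy for the bake sale: first fold its carrying handle right down out of the way, then slide every spool of baker's twine straight up off the dowel rack and stand each one on the floor of a compartment of its own, and stand both sprinkle jars, cap up, fully down in the two round wells. When everything is in, swing the handle back upright, ready to carry, and let go. Leave the orange bowl, the green bottle and the red tin where they are.

Things in the scene. Friction and masses are not known exactly. Their poses are not given: they have to be found in the camera images.
- caddy: Pale wooden caddy, fixed: 180 mm (its x) by 336 mm (its y), walls 36 mm high, 6 mm thick. Origin: centre of its underside; z up. Its -x half, facing the robot, is a row of four square spool compartments; its +x half has a darker block with two round wells, and end trays for flat gift tags, not used. The end walls have ears 75 mm high at x = 0 with the handle pivots.
- cell0 (a point): Centre of the floor of spool compartment 0 of the caddy (78 by 78 mm, open on top, floor 8 mm and wall tops 36 mm above the counter; compartments 0 to 3 follow one another along the caddy's +y, 82 mm apart). Axes as the caddy's.
- cell1 (a point): Centre of the floor of spool compartment 1 of the caddy (78 by 78 mm, open on top, floor 8 mm and wall tops 36 mm above the counter; compartments 0 to 3 follow one another along the caddy's +y, 82 mm apart). Axes as the caddy's.
- cell2 (a point): Centre of the floor of spool compartment 2 of the caddy (78 by 78 mm, open on top, floor 8 mm and wall tops 36 mm above the counter; compartments 0 to 3 follow one another along the caddy's +y, 82 mm apart). Axes as the caddy's.
- cell3 (a point): Centre of the floor of spool compartment 3 of the caddy (78 by 78 mm, open on top, floor 8 mm and wall tops 36 mm above the counter; compartments 0 to 3 follow one another along the caddy's +y, 82 mm apart). Axes as the caddy's.
- well0 (a point): Centre of the bottom of round well 0 of the caddy (64 mm bore, 20 mm deep, bottom 10 mm and rim 30 mm above the counter). Axes as the caddy's.
- well1 (a point): Centre of the bottom of round well 1 of the caddy (64 mm bore, 20 mm deep, bottom 10 mm and rim 30 mm above the counter). Axes as the caddy's.
- handle (a joint): Angle of the caddy's bail handle (rad): 0 = upright, grows as it folds down towards the robot (the caddy's -x side), stop at 1.45 (nearly level). A stiff pivot (about 0.3 N m): it stays where it is left. Pivot axis: parallel to the caddy's y, through x = 0, 58 mm above the caddy's underside.
- handle_grip (a point): Middle of the handle's round crossbar: a dark wooden grip 16 mm thick and 120 mm long, along the caddy's y, 150 mm from the pivot axis. The steel side arms run down outside the caddy's ends (at y = -178 and +178 mm). Site axes turn with the handle.
- rack: Wooden dowel rack, fixed on the counter: base 90 mm (its x) by 350 mm (its y), 20 mm high, with four upright dowels 20 mm thick, tapered at the top, reaching 112 mm above the counter, at y = -132, -44, 44 and 132 mm, x = 0. Origin: centre of the underside, z up.
- spool0: Red spool of baker's twine with white bands, wound on a cardboard core: 64 mm across, 80 mm high, 29 mm bore right through, about 120 g. Origin: its middle (mid-height, on the bore's axis), z along the bore. Starts over a dowel of the rack, standing on the rack's base. Two to four of the four spools are present; either end may be up in the caddy.
- spool1: Green spool of baker's twine with white bands, wound on a cardboard core: 64 mm across, 80 mm high, 29 mm bore right through, about 120 g. Origin: its middle (mid-height, on the bore's axis), z along the bore. Starts over a dowel of the rack, standing on the rack's base. Two to four of the four spools are present; either end may be up in the caddy.
- spool2: Blue spool of baker's twine with white bands, wound on a cardboard core: 64 mm across, 80 mm high, 29 mm bore right through, about 120 g. Origin: its middle (mid-height, on the bore's axis), z along the bore. Starts over a dowel of the rack, standing on the rack's base. Two to four of the four spools are present; either end may be up in the caddy.
- spool3: Yellow spool of baker's twine with white bands, wound on a cardboard core: 64 mm across, 80 mm high, 29 mm bore right through, about 120 g. Origin: its middle (mid-height, on the bore's axis), z along the bore. Starts over a dowel of the rack, standing on the rack's base. Two to four of the four spools are present; either end may be up in the caddy.
- jar0: Pink sprinkle jar with a black cap, a plain cylinder 58 mm across and 62 mm high, bottom-heavy, about 150 g, standing on the counter in front of the rack. Origin: centre of its underside, z up.
- jar1: Light blue sprinkle jar with a black cap, a plain cylinder 58 mm across and 62 mm high, bottom-heavy, about 150 g, standing on the counter in front of the rack. Origin: centre of its underside, z up.
- bowl: Bystander: orange bowl, 120 mm across, 60 mm high. Origin: centre of its underside.
- bottle: Bystander: green drinking bottle, 66 mm across, 180 mm high. Origin: centre of its underside.
- tin: Bystander: red cookie tin, 100 mm across, 75 mm high. Origin: centre of its underside.

How it is judged:
By the outcome, as a careful person would: the job done as asked, in the order asked, and still so for the second after the job is handed in, with the robot touching nothing.
Of spool0, spool1, spool2, spool3 only 2 to 4 are there at a start; the rules pass over those that are not, and their reading is None.
At some moment in a run one of jar0, jar1 may be knocked a few centimetres aside while the robot is not near it.
Once in a run the grip may slacken for a moment while it holds something.
It also fails if it takes over 210 s, if anything falls off the work surface, if the arm or the gripper's body presses on something with over 40 N, if the wrist force passes 120 N, or if a joint passes its speed limit or range.

## Working session

There is one attempt and no reset: what is moved stays moved. The work goes in short steps, Python scripts to look and compute and a tool call to move; the robot and the scene stay as the last step left them, time stands still between calls to the robot, and variables do not carry over. Pictures are saved under pics/ and viewed, at most 14 in all, crops included, and the job is handed in when it is done.

Besides the shell and the picture viewer there is one more tool, called after ">>>" as name(argument=value, ...) on one line, values as JSON. drive_tool: Moves the arm, as the interface text tells. Its arguments: {"type":"object","properties":{"increments":{"type":"array"},"squeeze":{"type":"number"}},"required":["increments"]}

```bash
ls; mkdir -p pics
cat > h.py <<'E'
import numpy as np, cv2
from bench import status, viewer, bot
def cam(n):
    p=viewer.camera_params(n); return np.array(p["K"]),np.array(p["dist_coeffs"]),np.array(p["view"])
def ray(n,uv):
    K,d,V=cam(n); uv=np.asarray(uv,float).reshape(-1,1,2)
    q=cv2.undistortPoints(uv,K,d).reshape(-1,2)
    R=V[:3,:3]; o=-R.T@V[:3,3]; return o,(np.c_[q,np.ones(len(q))]@R)
def onz(n,uv,z):
    o,d=ray(n,uv); return o+d*((z-o[2])/d[:,2])[:,None]
def cloud(n,depth):
    h,w=depth.shape; u,v=np.meshgrid(np.arange(w),np.arange(h))
    o,d=ray(n,np.c_[u.ravel(),v.ravel()]); P=o+d*depth.ravel()[:,None]
    P[depth.ravel()==0]=np.nan; return P.reshape(h,w,3)
def save(n,name,depth=False):
    im,d=viewer.grab_frame(n); cv2.imwrite(f"pics/{name}.png",im[:,:,::-1]); np.savez(f"pics/{name}.npz",im=im,d=d); return im,d
E
python3 - <<'E'
from h import *
for n in("top","side"):
    im,d=save(n,n+"0"); K,dc,V=cam(n); print(n,K.round(1).tolist(),dc,(-V[:3,:3].T@V[:3,3]).round(3),V[2,:3].round(2),(d>0).mean())
o=status.get_obs();print({k:np.round(v,3).tolist() for k,v in o.items()},bot.pinch_z)
E
```

```text
pics
top [[434.3, 0.0, 257.1], [0.0, 434.3, 189.7], [0.0, 0.0, 1.0]] [-0.02187744  0.          0.          0.          0.        ] [ 0.43  -0.007  1.348] [ 0.16  0.03 -0.99] 0.9961090087890625
side [[493.8, 0.0, 260.5], [0.0, 493.8, 191.0], [0.0, 0.0, 1.0]] [-0.17131666  0.          0.          0.          0.        ] [ 0.527 -1.021  0.863] [ 0.07  0.82 -0.57] 0.9958445231119791
{'time': 0.1, 'joints': [-1.378, 0.537, -0.004, 1.539, 0.003, 1.067, -0.071], 'qvel': [-0.001, -0.002, -0.001, -0.002, -0.001, -0.001, -0.001], 'tau': [0.002, -57.208, 0.993, -25.223, -0.056, 0.014, 0.0], 'ee_pos': [0.166, 0.628, 0.238], 'tcp_rot': [-0.0, 0.129, 0.992, -0.001], 'wrist_force': [-0.613, 0.048, -0.111], 'ft_torque': [0.038, 0.024, 0.022], 'grip_force': 0.0, 'grip_width': 0.088} 0.0187
```

View pics/top0.png

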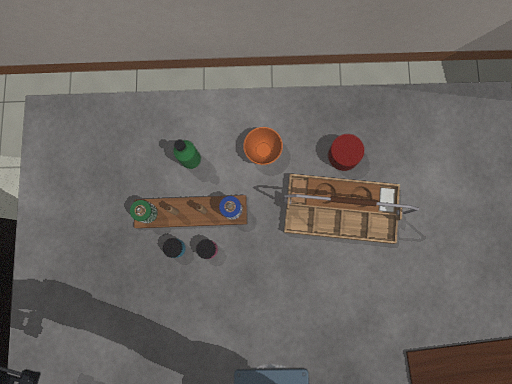

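View pics/side0.png

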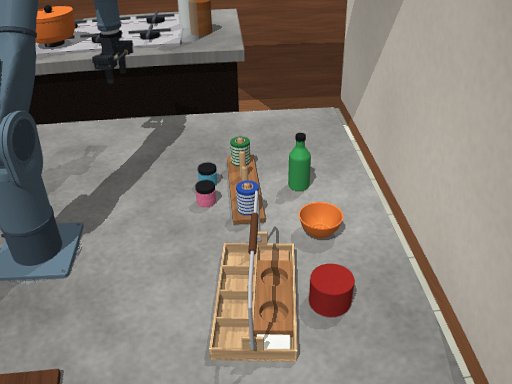

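Top view: green spool at (142,211), blue spool at (230,207) on the rack, jars at (173,247) and (206,249), caddy around (342,208) with its handle nearly upright. The side view agrees, and shows light blue and pink jars at (207,172) and (205,193). Only two spools are present.

```bash
cat > meas.py <<'E'
from h import *
def hsv(im): return cv2.cvtColor(im,cv2.COLOR_RGB2HSV)
def circ(P,k=1):
    (c,r)=cv2.minEnclosingCircle(P[:,:2].astype(np.float32)); return np.round(c,4),round(r,4)
def run(tag=None,n="top",im=None,d=None):
    P=cloud(n,d); Z=P[...,2]; X=P[...,0]; Y=P[...,1]; H=hsv(im)
    tab=(X>.3)&(X<.95)&(Y>-.7)&(Y<.6)
    print(n,"table z",np.nanmedian(Z[tab&(Z<.01)]))
    return P,H,tab
if __name__=="__main__":
  for n in("top","side"):
    f=np.load(f"pics/{n}0.npz"); P,H,tab=run(n=n,im=f["im"],d=f["d"]); X,Y,Z=P[...,0],P[...,1],P[...,2]
    m=(tab&(Z>.02)).astype(np.uint8)
    k,lab,st,ce=cv2.connectedComponentsWithStats(m)
    for i in range(1,k):
        if st[i,4]<60: continue
        Q=P[lab==i]; zt=np.percentile(Q[:,2],98); T=Q[Q[:,2]>zt-.012]
        print(st[i].tolist(),"z98",zt.round(4),"ctr top",T.mean(0).round(4),"rect",[np.round(a,3).tolist() for a in cv2.minAreaRect(T[:,:2].astype(np.float32))], "full",[np.round(a,3).tolist() for a in cv2.minAreaRect(Q[:,:2].astype(np.float32))])
  np.set_printoptions(suppress=True)
  for n in("top","side"):
    f=np.load(f"pics/{n}0.npz"); P=cloud(n,f["d"]); X,Y,Z=P[...,0],P[...,1],P[...,2]
    # caddy wall top, z 30..42mm
    Q=P[(Y<-.05)&(Y>-.6)&(X>.35)&(X<.75)&(Z>.029)&(Z<.042)]
    print(n,"caddy",[np.round(a,4).tolist() for a in cv2.minAreaRect(Q[:,:2].astype(np.float32))],np.median(Q[:,2]))
    Q=P[(Y<.02)&(Y>-.6)&(X>.3)&(X<.75)&(Z>.15)&(Z<.25)]
    print(" handle",len(Q),[np.round(a,4).tolist() for a in cv2.minAreaRect(Q[:,:2].astype(np.float32))],Q.mean(0).round(4),Q[:,2].max().round(4),np.median(Q,0).round(4))
E
python3 meas.py
```

```text
top table z 0.0003769297362343771
[244, 127, 39, 38, 689] z98 0.0636 ctr top [0.7812 0.0075 0.0586] rect [[0.773, 0.007], [0.116, 0.117], 88.237] full [[0.773, 0.007], [0.116, 0.117], 88.237]
[329, 134, 35, 36, 956] z98 0.0806 ctr top [ 0.7504 -0.2453  0.0755] rect [[0.75, -0.245], [0.095, 0.097], 87.062] full [[0.75, -0.245], [0.096, 0.099], 87.062]
[174, 139, 27, 29, 560] z98 0.1829 ctr top [0.751  0.2381 0.1797] rect [[0.751, 0.238], [0.029, 0.03], 59.608] full [[0.748, 0.236], [0.059, 0.064], 33.82]
[283, 174, 136, 70, 3434] z98 0.2165 ctr top [ 0.5772 -0.2274  0.2131] rect [[0.578, -0.227], [0.314, 0.016], 82.843] full [[0.581, -0.227], [0.36, 0.182], 82.91]
[130, 195, 117, 33, 2194] z98 0.109 ctr top [0.5817 0.2398 0.1015] rect [[0.582, 0.238], [0.059, 0.323], 1.304] full [[0.581, 0.238], [0.089, 0.349], 0.939]
[163, 238, 22, 20, 349] z98 0.0669 ctr top [0.4701 0.2823 0.0618] rect [[0.47, 0.282], [0.056, 0.056], 86.989] full [[0.47, 0.282], [0.057, 0.056], 86.989]
[197, 239, 21, 20, 326] z98 0.0672 ctr top [0.4648 0.1822 0.0619] rect [[0.465, 0.182], [0.054, 0.056], 89.527] ful
[... 562 characters left out ...]
 202, 45, 35, 1030] z98 0.063 ctr top [0.7738 0.0157 0.0576] rect [[0.771, 0.009], [0.119, 0.119], 6.232] full [[0.771, 0.009], [0.119, 0.119], 6.232]
[309, 264, 46, 49, 1792] z98 0.0781 ctr top [ 0.7465 -0.2501  0.0748] rect [[0.747, -0.246], [0.099, 0.098], 20.579] full [[0.747, -0.246], [0.098, 0.102], 4.995]
top caddy [[0.6146, -0.2326], [0.3347, 0.2503], 82.5962] 0.03365975962034473
 handle 553 [[0.5777, -0.2269], [0.36, 0.0164], 82.8434] [ 0.5774 -0.2257  0.2103] 0.2209 [ 0.5773 -0.2266  0.2124]
side caddy [[0.6204, -0.2323], [0.3412, 0.2706], 83.4814] 0.03266081118591535
 handle 676 [[0.5748, -0.2287], [0.3644, 0.0158], 82.7725] [ 0.5696 -0.272   0.2069] 0.22 [ 0.5687 -0.2732  0.2126]
```

```bash
python3 - <<'E'
from h import *
np.set_printoptions(suppress=True,precision=4)
a=np.radians(-7.15); R=np.array([[np.cos(a),-np.sin(a)],[np.sin(a),np.cos(a)]]); c=np.array([.5775,-.2275])
for n in("top","side"):
    f=np.load(f"pics/{n}0.npz"); P=cloud(n,f["d"]); im=f["im"]; Z=P[...,2]
    L=(P[...,:2]-c)@R
    x,y=L[...,0],L[...,1]
    ins=(abs(x)<.115)&(abs(y)<.19)
    # walls
    w=ins&(Z>.028)&(Z<.042)
    print(n,"y ends",np.nanpercentile(y[w&(x<-.01)],[.5,99.5]),"x ends",np.nanpercentile(x[w&(abs(y)<.15)],[.5,99.5]))
    m=w&(abs(y)<.14)&(x<-.07); print(" front wall x med",np.nanmedian(x[m]),"z",np.nanmedian(Z[m]))
    for s in(-.164,-.082,0,.082,.164):
        m=w&(abs(y-s)<.012)&(x<-.02)&(x>-.07); print("  div",s,m.sum(),np.nanmedian(y[m]) if m.any() else None)
    print(" cell floor z",[round(float(np.nanmedian(Z[ins&(abs(x+.045)<.02)&(abs(y-s)<.02)])),4) for s in(-.123,-.041,.041,.123)])
    # wells: low points in +x half
    m=(ins&(x>.0)&(x<.082)&(abs(y)<.15)&(Z<.02)).astype(np.uint8)
    k,lab,st,ce=cv2.connectedComponentsWithStats(m)
    for i in range(1,k):
        if st[i,4]>25:
            q=np.c_[x[lab==i],y[lab==i]].astype(np.float32); print(" low",st[i,4],cv2.minEnclosingCircle(q),np.median(Z[lab==i]),q.min(0),q.max(0))
    H=cv2.cvtColor(im,cv2.COLOR_RGB2HSV)
    for nm,yy in(("green",.37),("blue",.106)):
        m=(abs(P[...,0]-.58)<.05)&(abs(P[...,1]-yy)<.05)&(Z>.085)&(Z<.106)
        q=P[m]; print(nm,m.sum(),cv2.minEnclosingCircle(q[:,:2].astype(np.float32)),np.median(q[:,2]), (q.min(0)+q.max(0))[:2]/2)
E
python3 - <<'E'
import cv2
a=cv2.imread('pics/top0.png')[160:260,270:430]; cv2.imwrite('pics/c1.png',cv2.resize(a,None,fx=5,fy=5,interpolation=cv2.INTER_CUBIC))
E
```

```text
top y ends [-0.1673  0.1663] x ends [-0.0875  0.0926]
 front wall x med -0.08436124387320376 z 0.03598746087816895
  div -0.164 44 -0.16320766885165644
  div -0.082 35 -0.07960462435035993
  div 0 21 0.0013652780690896627
  div 0.082 27 0.08084325626658098
  div 0.164 33 0.16390660495636183
 cell floor z [0.0083, 0.0083, 0.0086, 0.0086]
 low 32 ((0.05879884958267212, 0.11079578101634979), 0.022228801622986794) 0.011415663421149969 [0.0367 0.1082] [0.0809 0.1257]
 low 225 ((0.046013686805963516, 0.0526353158056736), 0.031305521726608276) 0.01049380099861641 [0.0361 0.0218] [0.0755 0.0832]
 low 201 ((0.04681413620710373, -0.05566027760505676), 0.03070618212223053) 0.010382301714864095 [ 0.0394 -0.0854] [ 0.0756 -0.0251]
 low 40 ((0.014682579785585403, 0.12850435078144073), 0.021677179262042046) 0.009849872472624366 [0.0046 0.1085] [0.0244 0.1488]
 low 35 ((0.023663802072405815, 0.05331391841173172), 0.018972055986523628) 0.01089788708013506 [0.0163 0.0345] [0.0258 0.0722]
 low 26 ((0.008830124512314796, -0.13101279735565186), 0.017152339220046997) 0.009824678206170834 [ 0.0042 -0.1481]
[... 492 characters left out ...]
66626
  div 0.164 69 0.1629966516319663
 cell floor z [0.0084, 0.0091, 0.0087, 0.0093]
 low 316 ((0.040235888212919235, 0.06240648031234741), 0.031503938138484955) 0.010989574207029229 [0.0089 0.0411] [0.0716 0.0912]
 low 410 ((0.04067579656839371, -0.04343358799815178), 0.03060106933116913) 0.011127041156439865 [ 0.0102 -0.0716] [ 0.0711 -0.0187]
 low 61 ((0.06598951667547226, -0.12261703610420227), 0.02147599682211876) 0.009119311799655305 [ 0.0492 -0.1395] [ 0.0816 -0.1063]
green 202 ((0.5727729797363281, 0.3685988783836365), 0.03464964032173157) 0.0975934118941868 [0.5745 0.3688]
blue 291 ((0.5807961225509644, 0.10774185508489609), 0.03383389115333557) 0.09992701243179047 [0.5811 0.1075]
```

View pics/c1.png

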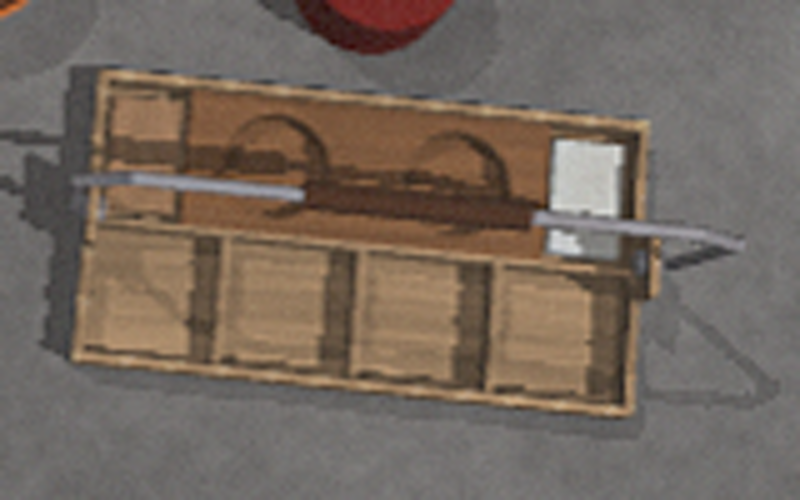

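>>> drive_tool(increments=[[-1, 0, 0, -8, 8], [-1, 0, 0, -8, 8], [-1, 0, 0, -8, 8], [-1, 0, 0, -8, 8], [-1, 0, 0, -8, 8], [-1, 0, 0, -8, 8], [-1, 0, 0, -8, 8], [-1, 0, 0, -8, 8]], squeeze=15)

```text
time: 0.9
ee_pos: [0.1662, 0.628, 0.3025]
tcp_rot: [0.0, 0.637, 0.771, -0.0]
wrist_force: [0.6, 0.1, -0.1]
grip_width: 0.0882
grip_force: 0.0
```

```bash
cat > go.py <<'E'
import sys
from h import *
from scipy.spatial.transform import Rotation as Ro
C=np.array([.5785,-.2275]); A=np.radians(-7.15); RC=np.array([[np.cos(A),-np.sin(A)],[np.sin(A),np.cos(A)]])
def delta(x,y,z,yaw=-7.15):
    o=status.get_obs(); q=np.array(o["tcp_rot"]); R=Ro.from_quat(q[[1,2,3,0]]).as_matrix()
    ya=np.degrees(np.arctan2(R[1,1],R[0,1])); p=np.array(o["ee_pos"])
    print("t",round(float(o["time"]),1),"p",p.round(4),"yaw",ya.round(2),"tilt",R[2,2].round(4),"F",np.round(o["wrist_force"],1),"w",round(float(o["grip_width"]),4),"gf",round(float(o["grip_force"]),1),"j",np.round(o["joints"],2))
    print("tool mm",(R.T@(np.array([x,y,z])-p)*1000).round(1),"turn",round(float((ya-yaw+180)%360-180),1),"caddy mm",((p[:2]-C)@RC*1000).round(1))
def cad(x,y): return C+RC@np.array([x,y])/1000
if __name__=="__main__":
    a=sys.argv[1:]; 
    if a[0]=="c": p=cad(float(a[1]),float(a[2])); print(p.round(4)); delta(*p,float(a[3]),float(a[4]) if len(a)>4 else -7.15)
    else: delta(*map(float,a))
E
python3 go.py c 0 0 .28
```

```text
[ 0.5785 -0.2275]
t 0.9 p [0.1662 0.628  0.3025] yaw 10.85 tilt -1.0 F [ 0.6  0.1 -0.1] w 0.0882 gf 0.0 j [-1.55  0.49  0.25  1.48 -0.13  1.19 -1.09]
tool mm [-917.8  244.    23.3] turn 18.0 caddy mm [-515.6  797.5]
```

>>> drive_tool(increments=[[-1, 0, 20, 0, 6], [-1, 0, 35, 0, 6], [-1, 0, 40, 0, 6], [-1, -20, 40, 0, 0], [-1, -30, 35, 0, 0], [-1, -40, 25, 0, 0], [-1, -40, 25, 0, 0], [-1, -40, 25, 0, 0]])

```text
time: 1.7
ee_pos: [0.3901, 0.4461, 0.3023]
tcp_rot: [0.0, 0.748, 0.664, -0.0]
wrist_force: [0.7, 0.6, 0.4]
grip_width: 0.0882
grip_force: 0.0
```

>>> drive_tool(increments=[[-1, -45, 20, 0, 0], [-1, -45, 20, 0, 0], [-1, -45, 20, 0, 0], [-1, -45, 20, 0, 0], [-1, -45, 20, 0, 0], [-1, -45, 20, 0, 0], [-1, -45, 20, 0, 0], [-1, -45, 20, 0, 0]])

```text
time: 2.5
ee_pos: [0.5056, 0.0698, 0.3027]
tcp_rot: [-0.0, 0.748, 0.664, 0.0]
wrist_force: [1.1, -0.2, -0.5]
grip_width: 0.0882
grip_force: 0.0
```

```bash
python3 go.py c 0 0 .28
```

```text
[ 0.5785 -0.2275]
t 2.5 p [0.5056 0.0698 0.3027] yaw -6.8 tilt -1.0 F [ 1.1 -0.2 -0.5] w 0.0882 gf 0.0 j [-0.7   0.25  0.57  1.86 -0.15  1.08 -0.19]
tool mm [-286.6  107.6   22.6] turn 0.3 caddy mm [-109.3  286. ]
```

>>> drive_tool(increments=[[-1, -40, 15, 0, 0.3], [-1, -45, 15, 0, 0], [-1, -45, 15, 0, 0], [-1, -45, 15, 0, 0], [-1, -45, 15, 3, 0], [-1, -35, 15, 5, 0], [-1, -22, 11, 7, 0], [-1, -10, 6, 7, 0]])

```text
time: 3.3
ee_pos: [0.576, -0.2291, 0.2801]
tcp_rot: [0.0, 0.751, 0.661, -0.001]
wrist_force: [-0.2, -0.2, -0.2]
grip_width: 0.0881
grip_force: 0.0
```

```bash
python3 go.py c -1 0 .189
```

```text
[ 0.5775 -0.2274]
t 3.3 p [ 0.576  -0.2291  0.2801] yaw -7.31 tilt -1.0 F [-0.2 -0.2 -0.2] w 0.0881 gf 0.0 j [-0.14  0.51  0.64  1.61 -0.32  1.14  0.45]
tool mm [ 2.   1.3 91.1] turn -0.2 caddy mm [-2.2 -1.9]
```

>>> drive_tool(increments=[[-1, 2, 1, 20, 0], [-1, 0, 0, 20, 0], [-1, 0, 0, 20, 0], [-1, 0, 0, 20, 0], [-1, 0, 0, 11, 0], [0, 0, 0, 0, 0], [0.4, 0, 0, 0, 0], [0.8, 0, 0, 0, 0]], squeeze=12)

```text
time: 4.1
ee_pos: [0.5783, -0.2246, 0.1908]
tcp_rot: [0.001, 0.75, 0.662, 0.0]
wrist_force: [-0.8, -0.6, 0.6]
grip_width: 0.0663
grip_force: 0.0
```

>>> drive_tool(increments=[[1, 0, 0, 0, 0], [1, 0, 0, 0, 0], [1, 0, 0, 0, 0], [1, 0, 0, 0, 0], [1, 0, 0, 0, 0], [1, 0, 0, 0, 0], [1, 0, 0, 0, 0], [1, 0, 0, 0, 0]])

```text
time: 4.9
ee_pos: [0.5775, -0.2244, 0.1898]
tcp_rot: [-0.0, 0.75, 0.662, -0.0]
wrist_force: [-0.5, 0.4, 1.3]
grip_width: 0.0152
grip_force: 11.9
```

```bash
python3 go.py c 0 0 .189; python3 -c "
import numpy as np
t=np.linspace(0,1.47,17); p=np.c_[-150*np.sin(t),150*np.cos(t)]; print(np.diff(p,axis=0).round(1).tolist())"
```

```text
[ 0.5785 -0.2275]
t 4.9 p [ 0.5775 -0.2244  0.1898] yaw -7.13 tilt -1.0 F [-0.5  0.4  1.3] w 0.0152 gf 11.9 j [-0.11  0.6   0.59  1.69 -0.39  0.97  0.5 ]
tool mm [-2.9  1.4  0.8] turn 0.0 caddy mm [-1.4  2.9]
[[-13.8, -0.6], [-13.6, -1.9], [-13.4, -3.1], [-13.1, -4.4], [-12.6, -5.5], [-12.1, -6.7], [-11.4, -7.7], [-10.6, -8.8], [-9.8, -9.7], [-8.9, -10.6], [-7.8, -11.3], [-6.8, -12.0], [-5.6, -12.6], [-4.5, -13.0], [-3.3, -13.4], [-2.0, -13.6]]
```

Bar gripped; now follow the arc (tool y = caddy x, tool z = down).

>>> drive_tool(increments=[[1, 0, -13.8, 0.6, 0], [1, 0, -13.6, 1.9, 0], [1, 0, -13.4, 3.1, 0], [1, 0, -13.1, 4.4, 0], [1, 0, -12.6, 5.5, 0], [1, 0, -12.1, 6.7, 0], [1, 0, -11.4, 7.7, 0], [1, 0, -10.6, 8.8, 0]])

```text
time: 5.7
ee_pos: [0.4796, -0.2121, 0.1515]
tcp_rot: [0.002, 0.75, 0.662, 0.001]
wrist_force: [5.3, -0.1, -3.4]
grip_width: 0.0155
grip_force: 12.1
```

>>> drive_tool(increments=[[1, 0, -9.8, 9.7, 0], [1, 0, -8.9, 10.6, 0], [1, 0, -7.8, 11.3, 0], [1, 0, -6.8, 12, 0], [1, 0, -5.6, 12.6, 0], [1, 0, -4.5, 13, 0], [1, 0, -3.3, 13.4, 0], [1, 0, -1, 11, 0]])

```text
time: 6.5
ee_pos: [0.4317, -0.2062, 0.0573]
tcp_rot: [0.001, 0.75, 0.662, 0.001]
wrist_force: [3.0, -0.2, 1.0]
grip_width: 0.014
grip_force: 11.7
```

```bash
python3 go.py c -149 3 .0573
```

```text
[ 0.431 -0.206]
t 6.5 p [ 0.4317 -0.2062  0.0573] yaw -7.11 tilt -1.0 F [ 3.  -0.2  1. ] w 0.014 gf 11.7 j [-0.01  0.6   0.46  2.12 -0.52  0.53  0.7 ]
tool mm [ 0.1 -0.7 -0. ] turn 0.0 caddy mm [-148.3    2.9]
```

>>> drive_tool(increments=[[1, 0, -0.5, 2, 0], [1, 0, 0, 2, 0], [1, 0, 0, 1, 0], [1, 0, 0, 0, 0], [0.3, 0, 0, 0, 0], [0.3, 0, 0, 0, 0], [0.3, 0, 0, 0, 0], [0.3, 0, 0, 0, 0]])

```text
time: 7.3
ee_pos: [0.4294, -0.2059, 0.0523]
tcp_rot: [-0.0, 0.75, 0.662, -0.0]
wrist_force: [0.4, -0.5, 0.2]
grip_width: 0.0306
grip_force: 0.0
```

>>> drive_tool(increments=[[0.3, 0, 0, -10, 0], [0.3, 0, 0, -30, 0], [0.3, 0, 0, -40, 0], [0, 0, 0, -40, 0], [-1, 40, 20, -20, 0], [-1, 40, 30, 0, 0], [-1, 45, 30, 0, 0], [-1, 45, 30, 0, 0]])

```text
time: 8.1
ee_pos: [0.5559, -0.0555, 0.1935]
tcp_rot: [0.0, 0.75, 0.662, 0.0]
wrist_force: [0.1, -0.2, 0.7]
grip_width: 0.0693
grip_force: 0.0
```

>>> drive_tool(increments=[[-1, 45, 15, 0, 0], [-1, 45, 15, 0, 0], [-1, 30, 0, 0, 0], [-1, 10, 0, 0, 0], [-1, 0, 0, 0, 0], [-1, 0, 0, 0, 0], [-1, 0, 0, 0, 0], [-1, 0, 0, 0, 0]])

```text
time: 8.9
ee_pos: [0.6006, 0.0662, 0.1927]
tcp_rot: [0.0, 0.751, 0.661, -0.0]
wrist_force: [-0.3, -0.5, -0.5]
grip_width: 0.0884
grip_force: 0.0
```

```bash
cat > look.py <<'E'
import sys
from go import *
np.set_printoptions(suppress=True,precision=4)
t=sys.argv[1]
for n in("top","side"):
    im,d=save(n,n+t); P=cloud(n,d); Z=P[...,2]; L=(P[...,:2]-C)@RC*1000; x,y=L[...,0],L[...,1]
    m=(Z>.06)&(Z<.3)&(abs(y)<55)&(x<-110)&(x>-190)
    if m.sum()>5: q=np.c_[x[m],y[m],Z[m]*1000]; print(n,"bar",len(q),np.median(q,0),"zmax",np.percentile(q[:,2],95))
    m=((abs(x-41)<45)&(abs(y)<100)&(Z<.02)).astype(np.uint8)
    k,lab,st,ce=cv2.connectedComponentsWithStats(m)
    for i in range(1,k):
        if st[i,4]>100: q=np.c_[x[lab==i],y[lab==i]].astype(np.float32); print(" well",st[i,4],cv2.minEnclosingCircle(q),q.min(0),q.max(0),np.median(Z[lab==i]))
    m=(abs(y)<150)&(x<-75)&(x>-100)&(Z>.03)&(Z<.042); print(" frontwall",np.median(x[m]), "backwall",np.median(x[(abs(y)<150)&(x>82)&(x<98)&(Z>.03)&(Z<.042)]),"ends",[np.median(y[(x<-20)&(x>-75)&(abs(y-s)<8)&(Z>.03)&(Z<.042)]) for s in(-165,165)])
    for nm,yy in(("green",.37),("blue",.106)):
        m=(abs(P[...,0]-.58)<.05)&(abs(P[...,1]-yy)<.05)&(Z>.085)&(Z<.106)
        if m.sum()>40: q=P[m]; print(nm,m.sum(),cv2.minEnclosingCircle(q[:,:2].astype(np.float32)),np.median(q[:,2]))
    m=((P[...,0]>.35)&(P[...,0]<.53)&(P[...,1]>.05)&(P[...,1]<.45)&(Z>.05)&(Z<.08)).astype(np.uint8)
    k,lab,st,ce=cv2.connectedComponentsWithStats(m)
    for i in range(1,k):
        if st[i,4]>60: q=P[lab==i]; print(" jar",st[i,4],cv2.minEnclosingCircle(q[q[:,2]>.056][:,:2].astype(np.float32)),q[:,2].max())
E
python3 look.py 1; python3 go.py .5825 .1065 .2
python3 - <<'E'
import cv2,numpy as np
a=cv2.imread('pics/top1.png')[120:280,120:440]; b=cv2.imread('pics/side1.png')[120:370,190:370]
cv2.imwrite('pics/c2.png',np.hstack([cv2.resize(a,(560,280)),cv2.resize(b,(202,280))]))
E
```

```text
top bar 215 [-147.7912    0.078    82.7214] zmax 87.7305397530449
 well 324 ((44.457977294921875, 52.470924377441406), 31.409896850585938) [15.6606 21.9017] [75.5329 83.37  ] 0.010670309606057193
 well 325 ((43.683250427246094, -55.15772247314453), 31.747276306152344) [ 14.3544 -85.5631] [ 75.1335 -24.9347] 0.010384530260207692
 frontwall -85.54813456659785 backwall 87.31656346346242 ends [np.float64(-163.3626115379861), np.float64(163.7254527636784)]
green 365 ((0.5795855522155762, 0.36964792013168335), 0.03250350058078766) 0.09864620386291745
 jar 307 ((0.4706575274467468, 0.28329992294311523), 0.02924264594912529) 0.06847378525632553
side bar 240 [-148.1361   -4.956    83.1442] zmax 86.33614398965356
 well 319 ((39.23601150512695, 62.926002502441406), 31.418901443481445) [ 7.8369 42.8256] [70.6352 90.7535] 0.010842387860054092
 well 409 ((39.624332427978516, -45.333065032958984), 30.758686065673828) [  9.2629 -70.74  ] [ 70.0038 -17.0632] 0.01108354464273531
 frontwall -87.77556441560006 backwall 85.51202207377213 ends [np.float64(-166.4412514873316), np.float64(163.08008292471322)]
green 107 ((0.5782347321510315, 0.3666175901889801), 0.033686764538288116) 0.0966960013944862
blue 305 ((0.5805131196975708, 0.10707160830497742), 0.03426956385374069) 0.09972116420540833
 jar 195 ((0.4645744562149048, 0.282859206199646), 0.031240379437804222) 0.06570356022529333
 jar 221 ((0.46154549717903137, 0.18399237096309662), 0.030799560248851776) 0.06690562251278331
t 9.0 p [0.6007 0.067  0.1926] yaw -7.22 tilt -1.0 F [ 0.  -0.2 -1. ] w 0.0885 gf 0.0 j [-0.6   0.57  0.58  1.73 -0.37  0.95  0.  ]
tool mm [ 36.9 -23.   -7.4] turn -0.1 caddy mm [-14.6 295. ]
```

View pics/c2.png

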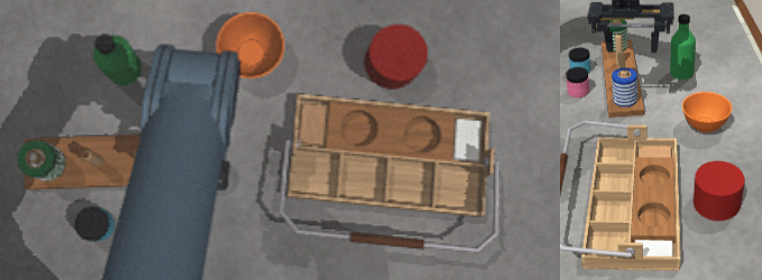

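Handle lies at its stop (bar at (385,241) in the crop); wells and cells are clear. On to the blue spool.

>>> drive_tool(increments=[[-1, 13, -8, 0, 0], [-1, 14, -9, 0, 0], [-1, 10, -6, 0, 0], [-1, 0, 0, 20, 0], [-1, 0, 0, 30, 0], [-1, 0, 0, 30, 0], [-1, 0, 0, 20, 0], [-1, 0, 0, 0, 0]])

```text
time: 9.8
ee_pos: [0.5802, 0.1083, 0.0899]
tcp_rot: [-0.001, 0.749, 0.662, -0.002]
wrist_force: [-0.2, -0.0, -0.0]
grip_width: 0.0882
grip_force: 0.0
```

```bash
python3 go.py .5825 .107 .062
```

```text
t 9.8 p [0.5802 0.1083 0.0899] yaw -7.08 tilt -1.0 F [-0.2 -0.  -0. ] w 0.0882 gf 0.0 j [-0.62  0.69  0.49  1.82 -0.46  0.76 -0.  ]
tool mm [-0.9  2.6 27.9] turn 0.1 caddy mm [-40.1 333.4]
```

>>> drive_tool(increments=[[-1, -1, 2.5, 14, 0], [-1, 0, 0, 14, 0], [0, 0, 0, 0, 0], [0.5, 0, 0, 0, 0], [0.5, 0, 0, 0, 0], [0.5, 0, 0, 0, 0], [0.5, 0, 0, 0, 0], [0.5, 0, 0, 0, 0]], squeeze=25)

```text
time: 10.6
ee_pos: [0.5852, 0.1065, 0.065]
tcp_rot: [0.0, 0.75, 0.662, 0.0]
wrist_force: [-1.6, 0.6, 4.2]
grip_width: 0.0628
grip_force: 25.0
```

```bash
python3 go.py .5825 .107 .062
```

```text
t 10.6 p [0.5852 0.1065 0.065 ] yaw -7.13 tilt -1.0 F [-1.6  0.6  4.2] w 0.0628 gf 25.0 j [-0.59  0.73  0.47  1.82 -0.48  0.71  0.02]
tool mm [ 0.2 -2.8  3. ] turn 0.0 caddy mm [-34.9 332.2]
```

>>> drive_tool(increments=[[0.5, 0, 0, -4, 0], [0.5, 0, 0, -10, 0], [0.5, 0, 0, -20, 0], [0.5, 0, 0, -20, 0], [0.5, 0, 0, -20, 0], [0.5, 0, 0, -20, 0], [0.5, 0, 0, -16, 0], [0.5, 0, 0, 0, 0]])

```text
time: 11.4
ee_pos: [0.5864, 0.1066, 0.1769]
tcp_rot: [0.001, 0.75, 0.662, 0.002]
wrist_force: [-0.5, 0.3, -1.0]
grip_width: 0.0639
grip_force: 2.5
```

```bash
python3 go.py c -45 41 .2
```

```text
[ 0.539  -0.1812]
t 11.4 p [0.5864 0.1066 0.1769] yaw -7.13 tilt -1.0 F [-0.5  0.3 -1. ] w 0.0639 gf 2.5 j [-0.66  0.57  0.57  1.77 -0.38  0.91 -0.06]
tool mm [-291.4  -11.3  -23.6] turn 0.0 caddy mm [-33.7 332.4]
```

The grip has slackened (2.5 N). Hold still, let it recover, and look.

>>> drive_tool(increments=[[0.8, 0, 0, 0, 0], [0.8, 0, 0, 0, 0], [0.8, 0, 0, 0, 0], [0.8, 0, 0, 0, 0], [0.8, 0, 0, 0, 0], [0.8, 0, 0, 0, 0], [0.8, 0, 0, 0, 0], [0.8, 0, 0, 0, 0]], squeeze=30)

```text
time: 12.2
ee_pos: [0.5849, 0.1064, 0.1744]
tcp_rot: [0.0, 0.75, 0.662, 0.0]
wrist_force: [0.3, 0.0, -1.0]
grip_width: 0.063
grip_force: 30.0
```

```bash
python3 go.py c -45 41 .2
python3 - <<'E'
from h import *
im,d=save("side","side2"); cv2.imwrite("pics/c3.png",cv2.resize(im[80:240,170:350,::-1],None,fx=4,fy=3.7))
P=cloud("side",d);m=(abs(P[...,0]-.585)<.05)&(abs(P[...,1]-.09)<.06)&(P[...,2]>.04)
H=cv2.cvtColor(im,cv2.COLOR_RGB2HSV); b=m&(H[...,0]>105)&(H[...,0]<130)&(H[...,1]>120)
q=P[b];print(len(q),q.min(0),q.max(0))
E
```

```text
[ 0.539  -0.1812]
t 12.2 p [0.5849 0.1064 0.1744] yaw -7.13 tilt -1.0 F [ 0.3  0.  -1. ] w 0.063 gf 30.0 j [-0.66  0.58  0.57  1.77 -0.38  0.91 -0.06]
tool mm [-291.1   -9.9  -25.6] turn 0.0 caddy mm [-35.2 332.1]
307 [0.55208489 0.07143909 0.10999905] [0.6164513  0.13626415 0.3364959 ]
```

View pics/c3.png

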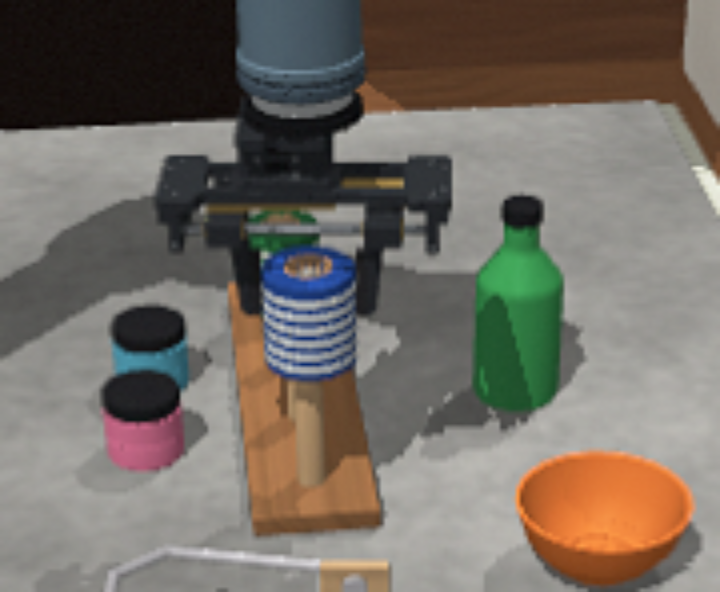

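Side crop: the blue spool (308,315) slipped about 19 mm down in the fingers and is still over its dowel tip. I lower it back onto the rack and grip it again.

>>> drive_tool(increments=[[0.8, 0, 0, 10, 0], [0.8, 0, 0, 20, 0], [0.8, 0, 0, 20, 0], [0.8, 0, 0, 20, 0], [0.8, 0, 0, 12, 0], [0.8, 0, 0, 6, 0], [0.8, 0, 0, 0, 0], [0.8, 0, 0, 0, 0]])

```text
time: 13.05
ee_pos: [0.5854, 0.1064, 0.087]
tcp_rot: [0.0, 0.75, 0.662, 0.0]
wrist_force: [0.3, -0.3, -1.1]
grip_width: 0.0626
grip_force: 30.0
```

>>> drive_tool(increments=[[-0.7, 0, 0, 0, 0], [-0.8, 0, 0, 0, 0], [-0.8, 0, 0, 0, 0], [-0.8, 0, 0, 10, 0], [-0.8, 0, 0, 12, 0], [-0.8, 0, 0, 4, 0], [-0.8, 0, 0, 0, 0], [-0.8, 0, 0, 0, 0]])

```text
time: 13.85
ee_pos: [0.5849, 0.1062, 0.0602]
tcp_rot: [0.0, 0.75, 0.662, -0.0]
wrist_force: [-0.7, 0.4, 1.0]
grip_width: 0.0794
grip_force: 0.0
```

```bash
python3 go.py .585 .1065 .062
```

```text
t 13.8 p [0.5849 0.1062 0.0602] yaw -7.14 tilt -1.0 F [-0.7  0.4  1. ] w 0.0794 gf 0.0 j [-0.59  0.74  0.47  1.82 -0.49  0.7   0.03]
tool mm [ 0.3  0.1 -1.8] turn 0.0 caddy mm [-35.2 331.9]
```

>>> drive_tool(increments=[[0.8, 0, 0, 0, 0], [0.8, 0, 0, 0, 0], [0.8, 0, 0, 0, 0], [0.8, 0, 0, 0, 0], [0.8, 0, 0, -5, 0], [0.8, 0, 0, -15, 0], [0.8, 0, 0, -20, 0], [0.8, 0, 0, -20, 0]], squeeze=30)

```text
time: 14.65
ee_pos: [0.5849, 0.1063, 0.122]
tcp_rot: [0.0, 0.75, 0.662, -0.0]
wrist_force: [0.3, 0.2, -0.8]
grip_width: 0.0625
grip_force: 30.0
```

>>> drive_tool(increments=[[0.8, 0, 0, -20, 0], [0.8, 0, 0, -25, 0], [0.8, 0, 0, -20, 0], [0.8, 0, 0, -10, 0], [0.8, 0, 0, 0, 0], [0.8, -15, 0, 0, 0], [0.8, -30, 0, 0, 0], [0.8, -35, 0, 0, 0]])

```text
time: 15.45
ee_pos: [0.5738, 0.0261, 0.1941]
tcp_rot: [-0.001, 0.749, 0.663, -0.001]
wrist_force: [-0.1, -0.5, -0.6]
grip_width: 0.0627
grip_force: 30.0
```

```bash
python3 go.py c -45 41 .195
```

```text
[ 0.539  -0.1812]
t 15.4 p [0.5738 0.0261 0.1941] yaw -7.02 tilt -1.0 F [-0.1 -0.5 -0.6] w 0.0627 gf 30.0 j [-0.56  0.52  0.6   1.81 -0.36  0.92  0.07]
tool mm [-210.    -9.2   -0.7] turn 0.1 caddy mm [-36.2 251. ]
```

>>> drive_tool(increments=[[0.8, -40, -2, 0, 0], [0.8, -40, -2, 0, 0], [0.8, -40, -2, 0, 0], [0.8, -35, -2, 0, 0], [0.8, -30, -1, 0, 0], [0.8, -18, 0, 0, 0], [0.8, -7, 0, 0, 0], [0.8, 0, 0, 0, 0]])

```text
time: 16.25
ee_pos: [0.5389, -0.1814, 0.1947]
tcp_rot: [-0.0, 0.75, 0.661, -0.001]
wrist_force: [0.3, 1.0, -1.2]
grip_width: 0.0627
grip_force: 30.0
```

```bash
python3 go.py c -45 41 .049
```

```text
[ 0.539  -0.1812]
t 16.2 p [ 0.5389 -0.1814  0.1947] yaw -7.26 tilt -1.0 F [ 0.3  1.  -1.2] w 0.0627 gf 30.0 j [-0.21  0.51  0.62  1.82 -0.36  0.92  0.44]
tool mm [  0.3   0.3 145.7] turn -0.1 caddy mm [-45.1  40.8]
```

>>> drive_tool(increments=[[0.8, 0, 0, 15, 0], [0.8, 0, 0, 25, 0], [0.8, 0, 0, 25, 0], [0.8, 0, 0, 25, 0], [0.8, 0, 0, 25, 0], [0.8, 0, 0, 15, 0], [0.8, 0, 0, 10, 0], [0.8, 0, 0, 4, 0]])

```text
time: 17.05
ee_pos: [0.5398, -0.1796, 0.0505]
tcp_rot: [-0.0, 0.749, 0.662, -0.0]
wrist_force: [-0.4, 0.4, -0.3]
grip_width: 0.0628
grip_force: 30.0
```

```bash
python3 go.py c -45 41 .049
```

```text
[ 0.539  -0.1812]
t 17.1 p [ 0.5398 -0.1796  0.0505] yaw -7.09 tilt -1.0 F [-0.4  0.4 -0.3] w 0.0628 gf 30.0 j [-0.11  0.72  0.47  1.89 -0.52  0.66  0.56]
tool mm [-1.7 -0.6  1.5] turn 0.1 caddy mm [-44.4  42.7]
```

>>> drive_tool(increments=[[0.8, 0, 0, 1.5, 0], [0.8, 0, 0, 0.5, 0], [-0.3, 0, 0, 0, 0], [-0.7, 0, 0, 0, 0], [-0.8, 0, 0, 0, 0], [-0.8, 0, 0, 0, 0], [-0.8, 0, 0, -10, 0], [-0.8, 0, 0, -20, 0]])

```text
time: 17.85
ee_pos: [0.5391, -0.1799, 0.0793]
tcp_rot: [-0.001, 0.75, 0.662, -0.001]
wrist_force: [-0.3, 0.6, 0.9]
grip_width: 0.0797
grip_force: 0.0
```

>>> drive_tool(increments=[[-1, 0, 0, -35, 0], [-1, 0, 0, -40, 0], [-1, 0, 0, -35, 0], [-1, 30, 5, 0, 0], [-1, 45, 10, 0, 0], [-1, 45, 12, 0, 0], [-1, 45, 12, 0, 0], [-1, 45, 12, 0, 0]])

```text
time: 18.65
ee_pos: [0.6172, 0.0236, 0.1904]
tcp_rot: [0.0, 0.75, 0.662, 0.0]
wrist_force: [0.3, -0.7, 0.1]
grip_width: 0.088
grip_force: 0.0
```

>>> drive_tool(increments=[[-1, 45, 12, 0, 0], [-1, 45, 12, 0, 0], [-1, 45, 10, 0, 0], [-1, 45, 10, 0, 0], [-1, 45, 7, 0, 0], [-1, 40, 6, 0, 0], [-1, 35, 5, 0, 0], [-1, 20, 0, 0, 0]])

```text
time: 19.45
ee_pos: [0.7176, 0.3357, 0.1897]
tcp_rot: [-0.0, 0.749, 0.663, 0.0]
wrist_force: [-0.7, 0.3, -0.3]
grip_width: 0.088
grip_force: 0.0
```

```bash
python3 go.py .578 .369 .06
python3 - <<'E'
from go import *
np.set_printoptions(suppress=True,precision=4)
for n in("top","side"):
    im,d=save(n,n+"3"); P=cloud(n,d); Z=P[...,2]; L=(P[...,:2]-C)@RC*1000; x,y=L[...,0],L[...,1]
    m=(abs(x+45)<45)&(abs(y-41)<45)&(Z>.065)&(Z<.11); q=P[m]; print(n,m.sum(),cv2.minEnclosingCircle(L[m].astype(np.float32)),np.percentile(Z[m],[50,90]))
    m=(abs(P[...,0]-.578)<.05)&(abs(P[...,1]-.369)<.05)&(Z>.085)&(Z<.106); q=P[m]
    if len(q)>20: print(" green",len(q),cv2.minEnclosingCircle(q[:,:2].astype(np.float32)))
    m=((P[...,0]>.35)&(P[...,0]<.53)&(P[...,1]>.05)&(P[...,1]<.45)&(Z>.05)&(Z<.08)).astype(np.uint8)
    k,lab,st,ce=cv2.connectedComponentsWithStats(m)
    for i in range(1,k):
        if st[i,4]>60: q=P[lab==i]; print(" jar",st[i,4],cv2.minEnclosingCircle(q[q[:,2]>.056][:,:2].astype(np.float32)))
E
```

```text
t 19.4 p [0.7176 0.3357 0.1897] yaw -6.94 tilt -1.0 F [-0.7  0.3 -0.3] w 0.088 gf 0.0 j [-0.76  0.9   0.55  1.13 -0.45  1.22 -0.35]
tool mm [  16.1 -142.6  129.7] turn 0.2 caddy mm [ 67.9 576.1]
top 385 ((-42.23237609863281, 42.32826232910156), 31.692310333251953) [0.0861 0.0903]
 green 361 ((0.5797247290611267, 0.3695331811904907), 0.03232394903898239)
 jar 302 ((0.47827795147895813, 0.15891200304031372), 0.029070867225527763)
 jar 305 ((0.46955597400665283, 0.2830738127231598), 0.02921464294195175)
side 596 ((-45.08385467529297, 43.62993240356445), 34.27847671508789) [0.0864 0.0896]
 green 200 ((0.5729555487632751, 0.3676653802394867), 0.03477117046713829)
 jar 194 ((0.4653409719467163, 0.28163108229637146), 0.0296297837048769)
 jar 229 ((0.47455894947052, 0.15777643024921417), 0.03112599439918995)
```

Blue spool stands in cell 2 (top at 87 mm). The pink jar was knocked to about (0.476, 0.158). Next the green spool.

>>> drive_tool(increments=[[-1, 0, -25, 0, 0], [-1, 3, -35, 0, 0], [-1, 4, -35, 0, 0], [-1, 4, -27, 0, 0], [-1, 4, -15, 0, 0], [-1, 1, -5, 0, 0], [-1, 0, 0, 20, 0], [-1, 0, 0, 30, 0]])

```text
time: 20.35
ee_pos: [0.5818, 0.3646, 0.1413]
tcp_rot: [0.001, 0.75, 0.661, 0.002]
wrist_force: [0.3, -0.3, 0.3]
grip_width: 0.0881
grip_force: 0.0
```

```bash
python3 go.py .577 .369 .06
```

```text
t 20.4 p [0.5818 0.3646 0.1413] yaw -7.2 tilt -1.0 F [ 0.3 -0.3  0.3] w 0.0881 gf 0.0 j [-0.97  0.76  0.55  1.53 -0.45  0.97 -0.42]
tool mm [ 3.6 -5.7 81.3] turn -0.1 caddy mm [-70.4 587.9]
```

>>> drive_tool(increments=[[-1, 3.5, -4, 10, 0], [-1, 0, 0, 20, 0], [-1, 0, 0, 25, 0], [-1, 0, 0, 20, 0], [-1, 0, 0, 6, 0], [-0.3, 0, 0, 0, 0], [0.8, 0, 0, 0, 0], [0.8, 0, 0, 0, 0]])

```text
time: 21.15
ee_pos: [0.5765, 0.3695, 0.0599]
tcp_rot: [0.0, 0.75, 0.662, 0.001]
wrist_force: [-0.0, -0.5, -0.3]
grip_width: 0.0659
grip_force: 0.0
```

>>> drive_tool(increments=[[0.8, 0, 0, 0, 0], [0.8, 0, 0, 0, 0], [0.8, 0, 0, 0, 0], [0.8, 0, 0, 0, 0], [0.8, 0, 0, -5, 0], [0.8, 0, 0, -10, 0], [0.8, 0, 0, -15, 0], [0.8, 0, 0, -20, 0]])

```text
time: 21.95
ee_pos: [0.5749, 0.3689, 0.1091]
tcp_rot: [-0.0, 0.75, 0.662, -0.001]
wrist_force: [-0.9, -0.1, -1.1]
grip_width: 0.0619
grip_force: 30.0
```

```bash
python3 go.py .577 .369 .06
```

```text
t 21.9 p [0.5749 0.3689 0.1091] yaw -7.13 tilt -1.0 F [-0.9 -0.1 -1.1] w 0.0619 gf 30.0 j [-0.97  0.8   0.53  1.55 -0.47  0.92 -0.41]
tool mm [ 0.4  2.1 49.1] turn 0.0 caddy mm [-77.8 591.3]
```

>>> drive_tool(increments=[[0.8, 0, 0, -20, 0], [0.8, 0, 0, -25, 0], [0.8, 0, 0, -25, 0], [0.8, 0, 0, -15, 0], [0.8, 0, 0, 0, 0], [0.8, -15, 0, 0, 0], [0.8, -30, 0, 0, 0], [0.8, -40, 2, 0, 0]])

```text
time: 22.75
ee_pos: [0.5651, 0.284, 0.1915]
tcp_rot: [-0.0, 0.749, 0.663, -0.001]
wrist_force: [0.7, -0.2, -0.8]
grip_width: 0.0622
grip_force: 30.0
```

>>> drive_tool(increments=[[0.8, -45, 3, 0, 0], [0.8, -45, 3, 0, 0], [0.8, -45, 3, 0, 0], [0.8, -45, 3, 0, 0], [0.8, -45, 3, 0, 0], [0.8, -45, 3, 0, 0], [0.8, -45, 3, 0, 0], [0.8, -40, 3, 0, 0]])

```text
time: 23.55
ee_pos: [0.5442, -0.0738, 0.1922]
tcp_rot: [-0.001, 0.75, 0.661, -0.001]
wrist_force: [0.3, 0.1, -1.6]
grip_width: 0.0617
grip_force: 30.0
```

```bash
python3 go.py c -45 -41 .2
```

```text
[ 0.5287 -0.2626]
t 23.6 p [ 0.5442 -0.0738  0.1922] yaw -7.22 tilt -1.0 F [ 0.3  0.1 -1.6] w 0.0617 gf 30.0 j [-0.43  0.49  0.64  1.88 -0.37  0.9   0.26]
tool mm [-189.2    8.4   -7.7] turn -0.1 caddy mm [-53.2 148.2]
```

>>> drive_tool(increments=[[0.8, -40, 2, 0, 0], [0.8, -40, 2, 0, 0], [0.8, -40, 2, 0, 0], [0.8, -35, 1, 0, 0], [0.8, -22, 1, 0, 0], [0.8, -10, 0, 0, 0], [0.8, 0, 0, 0, 0], [0.8, 0, 0, 20, 0]])

```text
time: 24.35
ee_pos: [0.5326, -0.2568, 0.1745]
tcp_rot: [0.001, 0.749, 0.662, 0.001]
wrist_force: [1.0, 1.7, -1.5]
grip_width: 0.0616
grip_force: 30.0
```

```bash
python3 go.py c -45 -41 .049
```

```text
[ 0.5287 -0.2626]
t 24.4 p [ 0.5326 -0.2568  0.1745] yaw -7.09 tilt -1.0 F [ 1.   1.7 -1.5] w 0.0616 gf 30.0 j [-0.07  0.58  0.62  1.78 -0.42  0.91  0.61]
tool mm [ -6.3  -3.6 125.5] turn 0.1 caddy mm [-41.9 -34.7]
```

>>> drive_tool(increments=[[0.8, -3, -1, 0, 0], [0.8, 0, 0, 20, 0], [0.8, 0, 0, 25, 0], [0.8, 0, 0, 20, 0], [0.8, 0, 0, 0, 0], [0.8, 0, 0, 0, 0], [0.8, 0, 0, 0, 0], [0.8, 0, 0, 0, 0]])

```text
time: 25.15
ee_pos: [0.5308, -0.2603, 0.1097]
tcp_rot: [0.001, 0.75, 0.662, 0.0]
wrist_force: [0.2, -1.0, -1.4]
grip_width: 0.0617
grip_force: 30.0
```

```bash
python3 go.py c -45 -41 .049
```

```text
[ 0.5287 -0.2626]
t 25.1 p [ 0.5308 -0.2603  0.1097] yaw -7.11 tilt -1.0 F [ 0.2 -1.  -1.4] w 0.0617 gf 30.0 j [-0.02  0.67  0.56  1.82 -0.48  0.79  0.66]
tool mm [-2.5 -1.9 60.7] turn 0.0 caddy mm [-43.2 -38.5]
```

>>> drive_tool(increments=[[0.8, -2.5, -2, 15, 0], [0.8, 0, 0, 20, 0], [0.8, 0, 0, 15, 0], [0.8, 0, 0, 10, 0], [0.8, 0, 0, 0, 0], [0.8, 0, 0, 0, 0], [0.8, 0, 0, 0, 0], [0.8, 0, 0, 0, 0]])

```text
time: 25.95
ee_pos: [0.5279, -0.2623, 0.0485]
tcp_rot: [0.0, 0.75, 0.662, 0.0]
wrist_force: [-0.0, -0.7, -1.9]
grip_width: 0.062
grip_force: 29.7
```

```bash
python3 go.py c -45 -41 .048
```

```text
[ 0.5287 -0.2626]
t 25.9 p [ 0.5279 -0.2623  0.0485] yaw -7.12 tilt -1.0 F [-0.  -0.7 -1.9] w 0.062 gf 29.7 j [ 0.03  0.76  0.5   1.83 -0.54  0.69  0.72]
tool mm [-0.1  0.9  0.5] turn 0.0 caddy mm [-45.9 -40.9]
```

>>> drive_tool(increments=[[0.8, 0, 0, 0.5, 0], [-0.3, 0, 0, 0, 0], [-0.8, 0, 0, 0, 0], [-0.8, 0, 0, 0, 0], [-0.8, 0, 0, 0, 0], [-0.8, 0, 0, -10, 0], [-0.8, 0, 0, -25, 0], [-0.8, 0, 0, -30, 0]])

```text
time: 26.75
ee_pos: [0.5271, -0.2622, 0.1136]
tcp_rot: [-0.001, 0.75, 0.662, -0.0]
wrist_force: [0.7, 0.4, 0.0]
grip_width: 0.079
grip_force: 0.0
```

>>> drive_tool(increments=[[-0.8, 0, 0, -35, 0], [-0.8, 0, 0, -35, 0], [-0.8, 0, 0, -15, -8], [-0.8, 0, 0, 0, -8], [-0.8, 0, 0, 0, -8], [-0.8, 0, 0, 0, -8], [-0.8, 0, 0, 0, -8], [-0.8, 0, 0, 0, -8]])

```text
time: 27.55
ee_pos: [0.5277, -0.2626, 0.1988]
tcp_rot: [0.0, 0.413, 0.911, -0.0]
wrist_force: [1.2, -0.3, 0.5]
grip_width: 0.0796
grip_force: 0.0
```

>>> drive_tool(increments=[[-0.8, 0, 0, 0, -8], [-0.8, 0, 0, 0, -8], [-0.8, 0, 0, 0, -8], [-0.8, 0, 0, 0, -8], [-0.8, 0, 0, 0, -8], [-0.8, 0, 30, 0, -2], [-0.8, 0, 40, 0, 0], [-0.8, 0, 40, 0, 0]])

```text
time: 28.35
ee_pos: [0.5423, -0.1529, 0.1987]
tcp_rot: [0.0, 0.063, 0.998, -0.0]
wrist_force: [1.2, -0.4, -0.7]
grip_width: 0.0793
grip_force: 0.0
```

```bash
python3 go.py .476 .158 .2 82.85
```

```text
t 28.4 p [ 0.5423 -0.1529  0.1987] yaw 82.75 tilt -1.0 F [ 1.2 -0.4 -0.7] w 0.0793 gf 0.0 j [ 0.01  0.44  0.24  1.82 -0.13  0.89  1.75]
tool mm [105.  300.1  -1.5] turn -0.1 caddy mm [-45.2  69.5]
```

>>> drive_tool(increments=[[-0.8, 12, 40, 0, 0], [-0.8, 15, 45, 0, 0], [-0.8, 15, 45, 0, 0], [-0.8, 15, 45, 0, 0], [-0.8, 15, 45, 0, 0], [-0.8, 15, 40, 0, 0], [-0.8, 13, 28, 0, 0], [-0.8, 5, 12, 0, 0]])

```text
time: 29.15
ee_pos: [0.4745, 0.1605, 0.1986]
tcp_rot: [0.0, 0.06, 0.998, 0.001]
wrist_force: [-0.1, -0.2, 0.9]
grip_width: 0.0792
grip_force: 0.0
```

>>> drive_tool(increments=[[-0.8, 0, 0, 20, 0], [-0.8, 0, 0, 30, 0], [-0.8, 0, 0, 30, 0], [-0.8, 0, 0, 20, 0], [-0.8, 0, 0, 5, 0], [-0.8, 0, 0, 0, 0], [-0.8, 0, 0, 0, 0], [-0.8, 0, 0, 0, 0]])

```text
time: 29.95
ee_pos: [0.4764, 0.1575, 0.0941]
tcp_rot: [0.001, 0.062, 0.998, 0.0]
wrist_force: [0.3, -0.7, -0.1]
grip_width: 0.0791
grip_force: 0.0
```

```bash
python3 go.py .476 .158 .03 82.85
python3 - <<'E'
from go import *
im,d=save("side","side4");P=cloud("side",d)
L=(P[...,:2]-C)@RC*1000; x,y=L[...,0],L[...,1];Z=P[...,2]
m=(abs(x+45)<40)&(abs(y+41)<40)&(Z>.065)&(Z<.11); print(m.sum(),np.percentile(Z[m],[50,90,98]))
cv2.imwrite("pics/c4.png",cv2.resize(im[120:360,160:360,::-1],None,fx=2.5,fy=2.5))
H=cv2.cvtColor(im,cv2.COLOR_RGB2HSV)
for nm,a,b in(("pink",160,176),("ltblue",92,104)):
    m=(P[...,0]>.4)&(P[...,0]<.54)&(P[...,1]>.05)&(P[...,1]<.4)&(Z>.01)&(Z<.06)&(H[...,0]>=a)&(H[...,0]<=b)&(H[...,1]>90); print(nm,m.sum(),P[m].min(0),P[m].max(0)) if m.any() else 0
E
```

```text
t 29.9 p [0.4764 0.1575 0.0941] yaw 82.85 tilt -1.0 F [ 0.3 -0.7 -0.1] w 0.0791 gf 0.0 j [-0.5   0.51  0.11  2.03 -0.1   0.6   1.13]
tool mm [ 0.6  0.4 64.1] turn 0.0 caddy mm [-149.2  369.3]
670 [0.08597076 0.08871127 0.08989755]
pink 221 [0.44690048 0.12642769 0.01011207] [0.5028185  0.15787751 0.05998136]
ltblue 69 [0.43923105 0.13419305 0.01071074] [0.49600388 0.28109835 0.05536627]
```

View pics/c4.png

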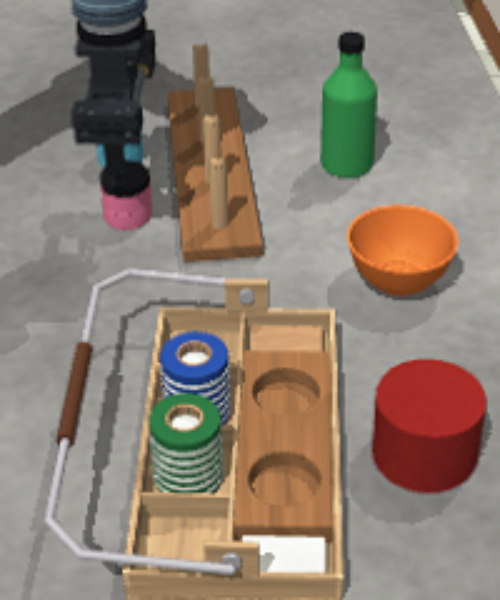

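Both spools stand in cells 1 and 2 (crop (185,440), (195,375)); the gripper is above the pink jar (127,200). Descend and grip.

>>> drive_tool(increments=[[-0.8, 0.5, 0, 20, 0], [-0.8, 0, 0, 25, 0], [-0.8, 0, 0, 15, 0], [-0.8, 0, 0, 4, 0], [-0.3, 0, 0, 0, 0], [0.8, 0, 0, 0, 0], [0.8, 0, 0, 0, 0], [0.8, 0, 0, 0, 0]])

```text
time: 30.8
ee_pos: [0.4758, 0.158, 0.0299]
tcp_rot: [0.001, 0.062, 0.998, 0.001]
wrist_force: [0.1, 0.2, 6.2]
grip_width: 0.0572
grip_force: 30.0
```

>>> drive_tool(increments=[[0.8, 0, 0, 0, 0], [0.8, 0, 0, 0, 0], [0.8, 0, 0, 0, 0], [0.8, 0, 0, -5, 0], [0.8, 0, 0, -20, 0], [0.8, 0, 0, -30, 0], [0.8, 0, 0, -35, 0], [0.8, 0, 0, -30, 0]])

```text
time: 31.6
ee_pos: [0.4746, 0.1571, 0.1505]
tcp_rot: [-0.0, 0.062, 0.998, -0.0]
wrist_force: [1.1, 0.3, -2.5]
grip_width: 0.0572
grip_force: 30.0
```

```bash
python3 go.py c 42 54 .16 82.85
```

```text
[ 0.6269 -0.1791]
t 31.6 p [0.4746 0.1571 0.1505] yaw 82.86 tilt -1.0 F [ 1.1  0.3 -2.5] w 0.0572 gf 30.0 j [-0.52  0.41  0.13  2.01 -0.08  0.73  1.11]
tool mm [-192.9 -314.7   -9.5] turn 0.0 caddy mm [-151.   368.6]
```

>>> drive_tool(increments=[[0.8, -5, -20, -5, 0], [0.8, -15, -40, -5, 0], [0.8, -25, -45, 0, 0], [0.8, -28, -45, 0, 0], [0.8, -30, -45, 0, 0], [0.8, -30, -45, 0, 0], [0.8, -28, -38, 0, 0], [0.8, -20, -22, 0, 0]])

```text
time: 32.4
ee_pos: [0.6118, -0.1563, 0.1591]
tcp_rot: [-0.0, 0.064, 0.998, -0.001]
wrist_force: [-0.2, 0.1, -1.1]
grip_width: 0.0575
grip_force: 30.0
```

>>> drive_tool(increments=[[0.8, -10, -12, 0, 0], [0.8, -2, -3, 0, 0], [0.8, 0, 0, 20, 0], [0.8, 0, 0, 30, 0], [0.8, 0, 0, 20, 0], [0.8, 0, 0, 0, 0], [0.8, 0, 0, 0, 0], [0.8, 0, 0, 0, 0]])

```text
time: 33.2
ee_pos: [0.6228, -0.1675, 0.0905]
tcp_rot: [0.001, 0.062, 0.998, -0.0]
wrist_force: [-0.2, -0.1, -1.2]
grip_width: 0.0573
grip_force: 30.0
```

```bash
python3 go.py c 42 54 .041 82.85
python3 - <<'E'
from go import *
im,d=save("side","side5");P=cloud("side",d);Z=P[...,2]
L=(P[...,:2]-C)@RC*1000; x,y=L[...,0],L[...,1]
H=cv2.cvtColor(im,cv2.COLOR_RGB2HSV)
m=(abs(x-42)<45)&(abs(y-50)<50)&(Z>.04)&(Z<.13)&(H[...,0]>=155)&(H[...,0]<=178)&(H[...,1]>90)
print(m.sum(),np.percentile(x[m],[1,99]),np.percentile(Z[m],[1,99]),y[m].min())
zz=Z[m]
v,u=np.where(m); print(v.min(),v.max(),u.min(),u.max())
# circle fit at heights
from scipy.optimize import least_squares
q=L[m]; r=least_squares(lambda p:np.hypot(q[:,0]-p[0],q[:,1]-p[1])-29,[42,54],loss="soft_l1"); print("jar axis caddy",r.x,np.abs(r.fun).mean())
cv2.imwrite("pics/c5.png",cv2.resize(im[190:360,190:320,::-1],None,fx=3.5,fy=3.5))
E
```

```text
[ 0.6269 -0.1791]
t 33.2 p [ 0.6228 -0.1675  0.0905] yaw 82.9 tilt -1.0 F [-0.2 -0.1 -1.2] w 0.0573 gf 30.0 j [ 0.07  0.71  0.17  1.66 -0.16  0.79  1.77]
tool mm [ -5.4 -11.   49.5] turn 0.0 caddy mm [36.5 65. ]
210 [ 8.90017911 62.45604807] [0.06110248 0.09861796] 25.25908528126211
258 271 261 284
jar axis caddy [35.48022193 65.93070518] 1.0973646531311685
```

View pics/c5.png

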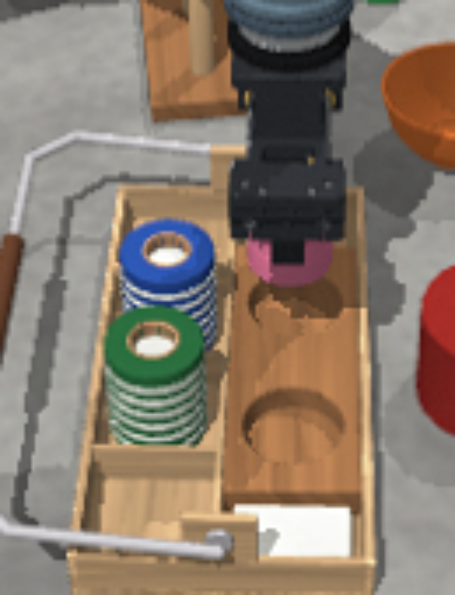

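>>> drive_tool(increments=[[0.8, -4.5, -11.5, 0, 0], [0.8, 0, 0, 10, 0], [0.8, 0, 0, 7, 0], [0.8, 0, 0, 0, 0], [0.8, 0, 0, 0, 0], [0.8, 0, 0, 0, 0], [0.8, 0, 0, 0, 0], [0.8, 0, 0, 0, 0]])

```text
time: 34.05
ee_pos: [0.6251, -0.1796, 0.0722]
tcp_rot: [0.0, 0.062, 0.998, -0.0]
wrist_force: [-0.3, 1.0, -2.1]
grip_width: 0.0575
grip_force: 30.0
```

```bash
python3 go.py c 41 53.3 .041 82.85
python3 - <<'E'
from go import *
for n in("side","top"):
    im,d=save(n,n+"6");P=cloud(n,d);Z=P[...,2]
    L=(P[...,:2]-C)@RC*1000; x,y=L[...,0],L[...,1]
    H=cv2.cvtColor(im,cv2.COLOR_RGB2HSV)
    m=(abs(x-42)<45)&(abs(y-50)<50)&(Z>.035)&(Z<.13)&(H[...,0]>=155)&(H[...,0]<=178)&(H[...,1]>90)
    print(n,m.sum())
    from scipy.optimize import least_squares
    q=L[m]
    if len(q)>30:
        r=least_squares(lambda p:np.hypot(q[:,0]-p[0],q[:,1]-p[1])-29,[42,54],loss="soft_l1"); print("jar axis caddy",r.x,np.abs(r.fun).mean())
    # other well rim, circle from low points' extreme & block edge
E
```

```text
[ 0.6258 -0.1797]
t 34.0 p [ 0.6251 -0.1796  0.0722] yaw 82.88 tilt -1.0 F [-0.3  1.  -2.1] w 0.0575 gf 30.0 j [ 0.09  0.74  0.17  1.65 -0.17  0.77  1.79]
tool mm [-0.7 -0.1 31.2] turn 0.0 caddy mm [40.3 53.4]
side 191
jar axis caddy [39.24437225 54.15619841] 1.0473424724147233
top 2
```

Aligned (side-view jar axis 39.2 vs well 39.4). Descend gently.

>>> drive_tool(increments=[[0.8, -0.5, 0, 5, 0], [0.8, 0, 0, 5, 0], [0.8, 0, 0, 5, 0], [0.8, 0, 0, 5, 0], [0.8, 0, 0, 4, 0], [0.8, 0, 0, 3, 0], [0.8, 0, 0, 0, 0], [0.8, 0, 0, 0, 0]])

```text
time: 34.95
ee_pos: [0.6255, -0.1797, 0.045]
tcp_rot: [0.0, 0.062, 0.998, -0.0]
wrist_force: [-0.7, 0.1, -2.4]
grip_width: 0.0573
grip_force: 30.0
```

```bash
python3 go.py c 41 53.3 .040 82.85
```

```text
[ 0.6258 -0.1797]
t 35.0 p [ 0.6255 -0.1797  0.045 ] yaw 82.87 tilt -1.0 F [-0.7  0.1 -2.4] w 0.0573 gf 30.0 j [ 0.1   0.78  0.16  1.65 -0.17  0.72  1.79]
tool mm [-0.3  0.1  5. ] turn 0.0 caddy mm [40.7 53.2]
```

No resistance: the jar is inside the bore. Finish, release and lift.

>>> drive_tool(increments=[[0.8, 0, 0, 3, 0], [0.8, 0, 0, 2, 0], [0.8, 0, 0, 0.5, 0], [0.8, 0, 0, 0, 0], [0, 0, 0, 0, 0], [-0.6, 0, 0, 0, 0], [-0.6, 0, 0, 0, 0], [-0.6, 0, 0, 0, 0]])

```text
time: 35.75
ee_pos: [0.6256, -0.1797, 0.0393]
tcp_rot: [0.0, 0.062, 0.998, -0.0]
wrist_force: [-0.5, -0.1, -0.2]
grip_width: 0.0703
grip_force: 0.0
```

>>> drive_tool(increments=[[-0.6, 0, 0, -10, 0], [-0.6, 0, 0, -30, 0], [-0.6, 0, 0, -40, 0], [-0.8, 0, 20, -40, 0], [-0.8, 15, 40, -20, 0], [-0.8, 20, 45, 0, 0], [-0.8, 25, 45, 0, 0], [-0.8, 25, 45, 0, 0]])

```text
time: 36.55
ee_pos: [0.5659, 0.0233, 0.1805]
tcp_rot: [0.001, 0.062, 0.998, 0.0]
wrist_force: [1.1, 1.2, -1.2]
grip_width: 0.0795
grip_force: 0.0
```

>>> drive_tool(increments=[[-0.8, 25, 45, 0, 0], [-0.8, 25, 45, 0, 0], [-0.8, 25, 45, 0, 0], [-0.8, 20, 40, 0, 0], [-0.8, 10, 30, 0, 0], [-0.8, 10, 15, 0, 0], [-0.8, 0, 0, 0, 0], [-0.8, 0, 0, 0, 0]])

```text
time: 37.35
ee_pos: [0.4817, 0.2492, 0.1799]
tcp_rot: [0.0, 0.062, 0.998, -0.0]
wrist_force: [0.3, -0.6, 0.0]
grip_width: 0.0798
grip_force: 0.0
```

```bash
python3 go.py .4675 .2825 .1 82.85
python3 - <<'E'
from go import *
np.set_printoptions(suppress=True,precision=4)
for n in("top","side"):
    im,d=save(n,n+"7"); P=cloud(n,d); Z=P[...,2]; L=(P[...,:2]-C)@RC*1000; x,y=L[...,0],L[...,1]
    for nm,cx,cy in(("jarpink",41,54),("sp2",-45,41),("sp1",-45,-41)):
        m=(abs(x-cx)<38)&(abs(y-cy)<38)&(Z>.055)&(Z<.11); print(n,nm,m.sum(),np.percentile(Z[m],[50,90]) if m.any() else 0, cv2.minEnclosingCircle(L[m].astype(np.float32)) if m.any() else 0)
    m=((P[...,0]>.35)&(P[...,0]<.53)&(P[...,1]>.05)&(P[...,1]<.45)&(Z>.05)&(Z<.08)).astype(np.uint8)
    k,lab,st,ce=cv2.connectedComponentsWithStats(m)
    for i in range(1,k):
        if st[i,4]>60: q=P[lab==i]; print(" jar",st[i,4],cv2.minEnclosingCircle(q[q[:,2]>.056][:,:2].astype(np.float32)))
E
```

```text
t 37.4 p [0.4817 0.2492 0.1799] yaw 82.87 tilt -1.0 F [ 0.3 -0.6  0. ] w 0.0798 gf 0.0 j [-0.66  0.43  0.13  1.88 -0.07  0.83  0.95]
tool mm [18.3 31.3 79.8] turn 0.0 caddy mm [-155.4  461. ]
top jarpink 304 [0.072  0.0754] ((42.85767364501953, 51.68537521362305), 29.11447525024414)
top sp2 393 [0.0861 0.0899] ((-42.04163360595703, 42.130741119384766), 31.67561912536621)
top sp1 411 [0.0861 0.0898] ((-45.138912200927734, -36.87773513793945), 31.923202514648438)
side jarpink 459 [0.072  0.0745] ((39.727752685546875, 51.97010040283203), 30.122940063476562)
side sp2 628 [0.0859 0.0893] ((-45.10813903808594, 42.584232330322266), 33.98239517211914)
side sp1 756 [0.085  0.0886] ((-47.310062408447266, -40.41394805908203), 33.31233215332031)
 jar 196 ((0.46267467737197876, 0.27993083000183105), 0.031355734914541245)
```

Pink jar fully seated (top at 72 mm). Now the light blue jar.

>>> drive_tool(increments=[[-0.8, 10, 15, 0, 0], [-0.8, 8, 16, 0, 0], [-0.8, 0, 0, 20, 0], [-0.8, 0, 0, 30, 0], [-0.8, 0, 0, 30, 0], [-0.8, 0, 0, 5, 0], [-0.8, 0, 0, 0, 0], [-0.8, 0, 0, 0, 0]])

```text
time: 38.25
ee_pos: [0.4684, 0.2829, 0.0957]
tcp_rot: [0.001, 0.063, 0.998, 0.0]
wrist_force: [0.3, -0.2, -0.5]
grip_width: 0.0791
grip_force: 0.0
```

```bash
python3 go.py .4672 .2825 .030 82.85
```

```text
t 38.2 p [0.4684 0.2829 0.0957] yaw 82.81 tilt -1.0 F [ 0.3 -0.2 -0.5] w 0.0791 gf 0.0 j [-0.7   0.57  0.1   1.92 -0.09  0.66  0.9 ]
tool mm [ 1.3 -0.6 65.7] turn -0.0 caddy mm [-172.8  492.7]
```

>>> drive_tool(increments=[[-0.8, 1, -0.5, 20, 0], [-0.8, 0, 0, 25, 0], [-0.8, 0, 0, 16, 0], [-0.8, 0, 0, 5, 0], [-0.3, 0, 0, 0, 0], [0.8, 0, 0, 0, 0], [0.8, 0, 0, 0, 0], [0.8, 0, 0, 0, 0]])

```text
time: 39.05
ee_pos: [0.4672, 0.2834, 0.0297]
tcp_rot: [0.001, 0.062, 0.998, 0.001]
wrist_force: [-0.3, 0.4, 7.2]
grip_width: 0.0573
grip_force: 30.0
```

>>> drive_tool(increments=[[0.8, 0, 0, 0, 0], [0.8, 0, 0, 0, 0], [0.8, 0, 0, 0, 0], [0.8, 0, 0, -5, 0], [0.8, 0, 0, -20, 0], [0.8, 0, 0, -35, 0], [0.8, 0, 0, -40, 0], [0.8, 0, 0, -40, 0]])

```text
time: 39.85
ee_pos: [0.4655, 0.2821, 0.1698]
tcp_rot: [-0.0, 0.062, 0.998, -0.0]
wrist_force: [0.7, 0.8, -1.3]
grip_width: 0.0574
grip_force: 30.0
```

```bash
python3 go.py c 41 -54.5 .17 82.85
```

```text
[ 0.6124 -0.2867]
t 39.9 p [0.4655 0.2821 0.1698] yaw 82.87 tilt -1.0 F [ 0.7  0.8 -1.3] w 0.0574 gf 30.0 j [-0.72  0.45  0.12  1.88 -0.07  0.81  0.88]
tool mm [-2.163e+02 -5.462e+02  2.000e-01] turn 0.0 caddy mm [-175.5  491.6]
```

>>> drive_tool(increments=[[0.8, 0, -20, 0, 0], [0.8, 0, -35, 0, 0], [0.8, -5, -45, 0, 0], [0.8, -10, -45, 0, 0], [0.8, -15, -45, 0, 0], [0.8, -20, -45, 0, 0], [0.8, -22, -45, 0, 0], [0.8, -22, -45, 0, 0]])

```text
time: 40.65
ee_pos: [0.5189, -0.0532, 0.1688]
tcp_rot: [-0.0, 0.062, 0.998, 0.0]
wrist_force: [1.2, 0.4, -2.3]
grip_width: 0.0574
grip_force: 30.0
```

>>> drive_tool(increments=[[0.8, -22, -45, 0, 0], [0.8, -22, -45, 0, 0], [0.8, -22, -45, 0, 0], [0.8, -20, -40, 0, 0], [0.8, -16, -25, 0, 0], [0.8, -10, -12, 0, 0], [0.8, 0, 0, 0, 0], [0.8, 0, 0, 0, 0]])

```text
time: 41.45
ee_pos: [0.6032, -0.2745, 0.1681]
tcp_rot: [-0.001, 0.062, 0.998, 0.0]
wrist_force: [0.3, 0.8, -1.8]
grip_width: 0.0578
grip_force: 30.0
```

```bash
python3 go.py c 41 -54.5 .072 82.85
```

```text
[ 0.6124 -0.2867]
t 41.5 p [ 0.6032 -0.2745  0.1681] yaw 82.87 tilt -1.0 F [ 0.3  0.8 -1.8] w 0.0578 gf 30.0 j [ 0.2   0.64  0.23  1.57 -0.17  0.95  1.94]
tool mm [-10.8 -11.1  96.1] turn 0.0 caddy mm [ 30.4 -43.5]
```

>>> drive_tool(increments=[[0.8, -6, -6, 0, 0], [0.8, -4.5, -5, 0, 0], [0.8, 0, 0, 20, 0], [0.8, 0, 0, 30, 0], [0.8, 0, 0, 25, 0], [0.8, 0, 0, 15, 0], [0.8, 0, 0, 5, 0], [0.8, 0, 0, 0, 0]])

```text
time: 42.25
ee_pos: [0.613, -0.2875, 0.0734]
tcp_rot: [-0.0, 0.062, 0.998, 0.0]
wrist_force: [0.1, -0.2, -1.7]
grip_width: 0.0575
grip_force: 30.0
```

```bash
python3 go.py c 41 -54.5 .040 82.85
python3 - <<'E'
from go import *
from scipy.optimize import least_squares
im,d=save("side","side8");P=cloud("side",d);Z=P[...,2]
L=(P[...,:2]-C)@RC*1000; x,y=L[...,0],L[...,1]
H=cv2.cvtColor(im,cv2.COLOR_RGB2HSV)
m=(abs(x-42)<45)&(abs(y+54)<45)&(Z>.04)&(Z<.13)&(H[...,0]>=88)&(H[...,0]<=104)&(H[...,1]>110)
q=L[m]; print(len(q),np.median(H[m],0))
r=least_squares(lambda p:np.hypot(q[:,0]-p[0],q[:,1]-p[1])-29,[42,-54],loss="soft_l1"); print("jar axis caddy",r.x,np.abs(r.fun).mean())
E
```

```text
[ 0.6124 -0.2867]
t 42.2 p [ 0.613  -0.2875  0.0734] yaw 82.88 tilt -1.0 F [ 0.1 -0.2 -1.7] w 0.0575 gf 30.0 j [ 0.24  0.78  0.21  1.57 -0.2   0.81  1.97]
tool mm [ 0.7  0.7 33.4] turn 0.0 caddy mm [ 41.7 -55.2]
143 [ 97. 141. 105.]
jar axis caddy [ 41.54981217 -54.12587575] 0.8154741620491065
```

>>> drive_tool(increments=[[0.8, 1.5, 0.7, 5, 0], [0.8, 0, 0, 5, 0], [0.8, 0, 0, 5, 0], [0.8, 0, 0, 5, 0], [0.8, 0, 0, 5, 0], [0.8, 0, 0, 3, 0], [0.8, 0, 0, 0, 0], [0.8, 0, 0, 0, 0]])

```text
time: 43.1
ee_pos: [0.6115, -0.2867, 0.0454]
tcp_rot: [0.0, 0.062, 0.998, -0.0]
wrist_force: [1.1, 0.3, -1.1]
grip_width: 0.0573
grip_force: 30.0
```

```bash
python3 go.py c 41 -54.5 .040 82.85
```

```text
[ 0.6124 -0.2867]
t 43.1 p [ 0.6115 -0.2867  0.0454] yaw 82.87 tilt -1.0 F [ 1.1  0.3 -1.1] w 0.0573 gf 30.0 j [ 0.24  0.82  0.2   1.58 -0.21  0.76  1.98]
tool mm [-0.9  0.1  5.4] turn 0.0 caddy mm [ 40.1 -54.6]
```

>>> drive_tool(increments=[[0.8, 0, 0, 3, 0], [0.8, 0, 0, 2.5, 0], [0.8, 0, 0, 0.5, 0], [0.8, 0, 0, 0, 0], [0, 0, 0, 0, 0], [-0.6, 0, 0, 0, 0], [-0.6, 0, 0, 0, 0], [-0.6, 0, 0, 0, 0]])

```text
time: 43.9
ee_pos: [0.6115, -0.2866, 0.0393]
tcp_rot: [0.0, 0.062, 0.998, -0.0]
wrist_force: [-0.8, -0.3, -0.1]
grip_width: 0.0708
grip_force: 0.0
```

>>> drive_tool(increments=[[-0.6, 0, 0, -10, 0], [-0.6, 0, 0, -30, 0], [-0.6, 0, 0, -40, 0], [-0.6, 20, 5, -40, 0], [-0.6, 30, 10, -20, 0], [-0.6, 40, 10, 0, 0], [-0.6, 40, 10, 0, 0], [-0.6, 30, 10, 0, 0]])

```text
time: 44.7
ee_pos: [0.4561, -0.2217, 0.1802]
tcp_rot: [0.0, 0.063, 0.998, 0.0]
wrist_force: [0.3, 0.3, 1.5]
grip_width: 0.0703
grip_force: 0.0
```

>>> drive_tool(increments=[[-0.3, 20, 7, 0, 0], [-0.3, 10, 2, 0, 8], [-0.3, 0, 0, 0, 8], [-0.3, 0, 0, 0, 8], [-0.3, 0, 0, 0, 8], [-0.3, 0, 0, 0, 8], [-0.3, 0, 0, 0, 8], [-0.3, 0, 0, 0, 8]])

```text
time: 45.5
ee_pos: [0.4299, -0.2096, 0.1801]
tcp_rot: [0.0, 0.526, 0.851, 0.0]
wrist_force: [0.2, -0.2, -0.5]
grip_width: 0.0571
grip_force: 0.0
```

>>> drive_tool(increments=[[-0.3, 0, 0, 0, 8], [-0.3, 0, 0, 0, 8], [-0.3, 0, 0, 0, 8], [-0.3, 0, 0, 0, 8], [-0.3, 0, 0, 0, 2], [-0.3, 0, 0, 0, 0], [-0.3, 0, 0, 0, 0], [-0.3, 0, 0, 0, 0]])

```text
time: 46.3
ee_pos: [0.4297, -0.2095, 0.1796]
tcp_rot: [0.0, 0.749, 0.662, 0.0]
wrist_force: [-0.3, -0.2, 0.1]
grip_width: 0.0575
grip_force: 0.0
```

```bash
python3 go.py c -148.5 0 .057
python3 - <<'E'
from go import *
np.set_printoptions(suppress=True,precision=4)
for n in("side","top"):
    im,d=save(n,n+"9"); P=cloud(n,d); Z=P[...,2]; L=(P[...,:2]-C)@RC*1000; x,y=L[...,0],L[...,1]
    for nm,cx,cy in(("jarpink",41,54),("jarblue",41,-54),("sp2",-45,41),("sp1",-45,-41)):
        m=(abs(x-cx)<38)&(abs(y-cy)<38)&(Z>.055)&(Z<.11); print(n,nm,m.sum(),np.percentile(Z[m],[50,90]) if m.any() else 0, cv2.minEnclosingCircle(L[m].astype(np.float32)) if m.any() else 0)
E
```

```text
[ 0.4312 -0.209 ]
t 46.3 p [ 0.4297 -0.2095  0.1796] yaw -7.03 tilt -1.0 F [-0.3 -0.2  0.1] w 0.0575 gf 0.0 j [-0.14  0.38  0.61  2.06 -0.3   0.79  0.53]
tool mm [  0.6   1.4 122.6] turn 0.1 caddy mm [-149.9   -0.7]
side jarpink 461 [0.0719 0.0747] ((37.895538330078125, 51.83495330810547), 30.918947219848633)
side jarblue 528 [0.0716 0.0738] ((41.01875305175781, -55.63880157470703), 30.136932373046875)
side sp2 633 [0.0858 0.0895] ((-45.08783721923828, 43.12911605834961), 33.698280334472656)
side sp1 757 [0.0853 0.0887] ((-47.03950500488281, -39.53023910522461), 33.773292541503906)
top jarpink 306 [0.0721 0.0752] ((42.87246322631836, 52.60901641845703), 28.942853927612305)
top jarblue 318 [0.0719 0.0754] ((42.11053466796875, -53.153690338134766), 28.938636779785156)
top sp2 396 [0.0864 0.0899] ((-42.538536071777344, 42.34083557128906), 32.000667572021484)
top sp1 121 [0.0871 0.0906] ((-44.93575668334961, -36.74437713623047), 31.60795021057129)
```

Both jars are down (tops at 72 mm), the spools standing. Grip the bar.

>>> drive_tool(increments=[[-0.3, 0, 1, 20, 0], [-0.3, 0, 0, 30, 0], [-0.3, 0, 0, 30, 0], [-0.3, 0, 0, 25, 0], [-0.3, 0, 0, 14, 0], [-0.3, 0, 0, 3.5, 0], [0.3, 0, 0, 0, 0], [0.6, 0, 0, 0, 0]], squeeze=15)

```text
time: 47.2
ee_pos: [0.4314, -0.21, 0.0579]
tcp_rot: [0.001, 0.75, 0.662, 0.0]
wrist_force: [0.3, -0.5, -0.6]
grip_width: 0.0435
grip_force: 0.0
```

>>> drive_tool(increments=[[1, 0, 0, 0, 0], [1, 0, 0, 0, 0], [1, 0, 0, 0, 0], [1, 0, 0, 0, 0], [1, 0, 0, 0, 0], [1, 0, 0, 0, 0], [1, 0, 0, 0, 0], [1, 0, 0, 0, 0]])

```text
time: 48.0
ee_pos: [0.4308, -0.2096, 0.0572]
tcp_rot: [0.0, 0.75, 0.662, 0.0]
wrist_force: [-0.7, 0.8, 5.6]
grip_width: 0.0149
grip_force: 14.3
```

```bash
python3 go.py c -148.9 0 .0573; python3 -c "
import numpy as np
t=np.linspace(1.45,0,17); p=np.c_[-150*np.sin(t),150*np.cos(t)]; print(np.diff(p,axis=0).round(1).tolist())"
```

```text
[ 0.4308 -0.209 ]
t 48.0 p [ 0.4308 -0.2096  0.0572] yaw -7.12 tilt -1.0 F [-0.7  0.8  5.6] w 0.0149 gf 14.3 j [ 0.01  0.6   0.44  2.11 -0.5   0.53  0.69]
tool mm [ 0.6 -0.2 -0.1] turn 0.0 caddy mm [-148.7   -0.6]
[[2.2, 13.4], [3.5, 13.1], [4.6, 12.8], [5.8, 12.3], [6.9, 11.7], [7.9, 11.1], [8.9, 10.3], [9.8, 9.5], [10.6, 8.5], [11.3, 7.5], [11.9, 6.5], [12.5, 5.4], [12.9, 4.2], [13.2, 3.1], [13.5, 1.8], [13.6, 0.6]]
```

>>> drive_tool(increments=[[1, 0, 2.2, -13.4, 0], [1, 0, 3.5, -13.1, 0], [1, 0, 4.6, -12.8, 0], [1, 0, 5.8, -12.3, 0], [1, 0, 6.9, -11.7, 0], [1, 0, 7.9, -11.1, 0], [1, 0, 8.9, -10.3, 0], [1, 0, 9.8, -9.5, 0]])

```text
time: 48.8
ee_pos: [0.484, -0.2161, 0.1509]
tcp_rot: [0.004, 0.749, 0.662, 0.001]
wrist_force: [17.4, -5.5, -28.9]
grip_width: 0.0139
grip_force: 17.2
```

>>> drive_tool(increments=[[1, 0, 10.6, -8.5, 0], [1, 0, 11.3, -7.5, 0], [1, 0, 11.9, -6.5, 0], [1, 0, 12.5, -5.4, 0], [1, 0, 12.9, -4.2, 0], [1, 0, 13.2, -3.1, 0], [1, 0, 13.5, -1.8, 0], [1, 0, 13.6, -0.6, 0]])

```text
time: 49.6
ee_pos: [0.5764, -0.2276, 0.1869]
tcp_rot: [-0.003, 0.75, 0.662, -0.002]
wrist_force: [-3.9, -0.3, -5.1]
grip_width: 0.0147
grip_force: 15.2
```

>>> drive_tool(increments=[[1, 0, 0, 0, 0], [1, 0, 0, 0, 0], [1, 0, 0, 0, 0], [1, 0, 0, 0, 0], [1, 0, 0, 0, 0], [1, 0, 0, 0, 0], [1, 0, 0, 0, 0], [1, 0, 0, 0, 0]])

```text
time: 50.4
ee_pos: [0.5769, -0.2277, 0.1872]
tcp_rot: [-0.002, 0.75, 0.662, -0.001]
wrist_force: [0.6, -3.3, -26.1]
grip_width: 0.0144
grip_force: 16.9
```

```bash
python3 go.py c -0.7 0 .189
```

```text
[ 0.5778 -0.2274]
t 50.4 p [ 0.5769 -0.2277  0.1872] yaw -7.14 tilt -1.0 F [  0.6  -3.3 -26.1] w 0.0144 gf 16.9 j [-0.09  0.6   0.57  1.69 -0.38  0.97  0.49]
tool mm [ 0.4  0.8 -1.8] turn 0.0 caddy mm [-1.5 -0.4]
```

>>> drive_tool(increments=[[1, 0, 0.8, 1, 0], [1, 0, 0, 1, 0], [1, 0, 0, 0, 0], [1, 0, 0, 0, 0], [1, 0, 0, 0, 0], [1, 0, 0, 0, 0], [1, 0, 0, 0, 0], [1, 0, 0, 0, 0]])

```text
time: 51.2
ee_pos: [0.5786, -0.228, 0.1871]
tcp_rot: [-0.001, 0.75, 0.662, -0.0]
wrist_force: [-6.6, 1.0, -12.1]
grip_width: 0.0145
grip_force: 15.8
```

>>> drive_tool(increments=[[0.5, 0, 0, 0, 0], [0.2, 0, 0, 0, 0], [0, 0, 0, 0, 0], [0, 0, 0, 0, 0], [0, 0, 0, 0, 0], [0, 0, 0, -20, 0], [0, 0, 0, -40, 0], [0, 0, 0, -40, 0]])

```text
time: 52.0
ee_pos: [0.5791, -0.2281, 0.2877]
tcp_rot: [-0.0, 0.75, 0.662, -0.0]
wrist_force: [0.6, 0.4, 0.4]
grip_width: 0.0441
grip_force: 0.0
```

>>> drive_tool(increments=[[0, 30, 0, -20, 0], [0, 45, 0, 0, 0], [0, 45, 0, 0, 0], [0, 45, 0, 0, 0], [0, 45, 0, 0, 0], [0, 45, 0, 0, 0], [0, 30, 0, 0, 0], [0, 0, 0, 0, 0]])

```text
time: 52.8
ee_pos: [0.6151, 0.0613, 0.3063]
tcp_rot: [-0.001, 0.747, 0.665, 0.001]
wrist_force: [-1.1, 0.1, -0.4]
grip_width: 0.044
grip_force: 0.0
```

```bash
python3 go.py c 0 0 .189
python3 - <<'E'
from go import *
np.set_printoptions(suppress=True,precision=4)
ims=[]
for n in("top","side"):
    im,d=save(n,n+"10"); P=cloud(n,d); Z=P[...,2]; L=(P[...,:2]-C)@RC*1000; x,y=L[...,0],L[...,1]
    m=(abs(y)<55)&(Z>.19)&(Z<.23)&(abs(x)<60); q=np.c_[x[m],Z[m]*1000]; print(n,"bar",len(q),np.median(q,0),np.percentile(q[:,1],97))
    ims.append(im)
    for nm,X,Y,h in(("bowl",.772,.008,.04),("tin",.7485,-.2455,.06),("bottle",.7495,.238,.15)):
        m=(abs(P[...,0]-X)<.08)&(abs(P[...,1]-Y)<.08)&(Z>h)&(Z<.2); print(" ",nm,cv2.minEnclosingCircle(P[m][:,:2].astype(np.float32)) if m.any() else 0)
a=ims[0][110:290,110:430,::-1]; b=ims[1][100:370,180:380,::-1]
cv2.imwrite('pics/c6.png',np.hstack([cv2.resize(a,(480,270)),cv2.resize(b,(200,270))]))
E
```

```text
[ 0.5785 -0.2275]
t 52.8 p [0.6151 0.0613 0.3063] yaw -6.63 tilt -1.0 F [-1.1  0.1 -0.4] w 0.044 gf 0.0 j [-0.58  0.46  0.58  1.58 -0.27  1.18 -0.06]
tool mm [-291.4   -2.9  116.5] turn 0.5 caddy mm [  0.3 291.1]
top bar 256 [  0.1698 215.0695] 219.47727480584314
  bowl ((0.7741050124168396, 0.0032859216444194317), 0.06002483516931534)
  tin ((0.7509564757347107, -0.2445664256811142), 0.05054473504424095)
  bottle ((0.7516174912452698, 0.23889903724193573), 0.015840239822864532)
side bar 259 [ -0.9671 216.1139] 219.0149245816871
  bowl ((0.7715352177619934, 0.009079311043024063), 0.06233455613255501)
  tin ((0.7473649382591248, -0.2452593296766281), 0.05215783417224884)
  bottle ((0.7486695051193237, 0.23843155801296234), 0.01795327290892601)
```

View pics/c6.png

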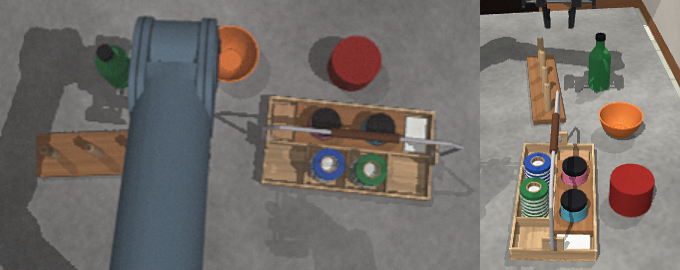

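Handle upright (bar at (370,135)), spools and jars in place, bystanders unmoved.

```bash
python3 -c "
from bench import bot
print(bot.job_done())"
```

```text
the job is handed in; nothing more can be done
None
```

The job is handed in at about 53 s: both spools present (blue and green) stand in cells 2 and 1, both jars are seated cap up in the wells, the handle is upright and released, and the bowl, bottle and tin have not moved.

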